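# Refill a spring-fed jar rack

### The arm

A 7-joint arm with a two-finger parallel gripper is mounted at the origin on the work surface. World frame = base frame: x ahead of the robot, y to its left, z up, the work surface at z = 0. Lengths are in m, angles in rad, forces in N, time in s.
With the tool pointing down it reaches from about 0.425 to 0.875 m from the base axis. Payload 4.7 kg.
Tool frame: the origin (TCP) lies between the finger pads; the fingertips stand 8 mm ahead of it and the grasp point (between the pads) lies 11 mm behind it; z points along the fingers, y is the direction in which the jaws open and shut (so a half turn about z gives the same grasp; the last joint's range is limited). The gripper opens to 87 mm and grips with 3 to 60 N. Pads are 19 mm wide; open, the fingers measure 117 mm over their backs; the gripper's body (75 mm by 190 mm) begins 51 mm behind the grasp point.
Start: joints at [-1.309, 0.321, -0.07, 1.45, 0.023, 1.371, -0.057], TCP at [0.159, 0.63, 0.231] pointing down, gripper open.
Joint ranges: [-2.86, 2.86], [-0.3, 2.09], [-1.38, 1.24], [0.06, 2.45], [-1.56, 4.7], [0.09, 2.05], [-2.69, 2.69]. Speed limits (rad/s): [2.57, 2.57, 3.14, 3.14, 3.14, 3.14, 3.14].

### API

Orientations are given as a rotation vector (axis times angle).
In Python, from bench import ctrl, optics, ticket gives the robot as it stands.
- The arm moves only by the tool play_rows, never from a script. Its argument "motion" is a list of rows, each a list of 5 numbers: the closure, from 0 (fully open) to 1 (shut), then the shift along the tool's x, y, z in cm, then the turn about the tool's z in rad. In form: [[jaw, tx, ty, tz, spin], ...]. A call has 1 to 20 rows; each row shifts and turns the commanded pose from where the row before left it, along the tool's axes as they then stand; what a row does not reach is not made up. A row lasts 1/8 s, in which the tool goes at most 62.5 mm and 10.7 degrees, less where a joint would pass 70% of its speed; a pose out of reach is approached as far as the arm can. A call is refused whole if a number of a shift passes 6.25 or a number of a turn 0.188, either way. A call with a gripper value outside its range is refused whole. The fingers move at their own pace and stop on an object; "force" is the grip in N (left out, the last holds). Time passes only in rows, so rows that do not move let the fingers close. It gives the time, the measured TCP pose, the force and the opening at its end, in the units of the state.
- ctrl.get_state(): the state, without advancing time (a new reading comes with each control period).
- optics.get_image(name): name is "scene" or "top" or "wrist"; returns the picture (480x640x3 uint8, red, green, blue); there is no depth.
- optics.calibration(name): a dict with "K" (3x3 intrinsics, pixels), "pose" (4x4, takes a point from camera to world coordinates); the wrist camera has in their place "hand_eye" (4x4, takes a point from camera to tool coordinates, whose origin is the TCP and whose axes are the flange's). Camera axes: x right, y down, z forward; pixel columns grow to the right and rows downward; lengths in m; the calibration is good to about 2 mm. A picture is of the moment at which its call begins: read the wrist's pose just before it. calibration takes no time and is no camera call.
- ticket.close_job(): hands the job in, once; it reports no verdict.
The state is a dict: "time": time; "joint_positions": joint angles; "qd": joint speeds; "joint_torque": joint torques, N m; "position": TCP position; "tool_rot": TCP orientation; "ft_force": force on the tool from outside, world axes, zero at the start; "torque": the same for the moment, N m; "grip_width": opening from 0.0 (shut) to 1.0 (fully open).
Only numpy, scipy, OpenCV 4.12 (cv2) and the standard library are available. Lean on these libraries where they do the work, as an engineer would, in place of code of your own. Each camera call takes 0.05 s, during which the arm holds its last target.

### The job

Refill the spring-fed jar rack: pull its follower back to the white line marked on the rack, push the knob on top once to lock it there and let go, then take the empty open jar out and stand it in the steel dish, and stand every lidded jar upright in the rack. Then push the knob again to release the follower, so that it closes up and holds the row of jars tight against the end stop. Do not disturb the spool, the brush or the tin.

Things in the scene. Friction and masses are not known exactly. Their poses are not given: they have to be found in the camera images.
- rack: Jar rack fixed to the table: a wooden trough 320 mm long (its own x), 74 mm wide, 62 mm inside; origin: centre of its underside. Inner floor 8 mm, side wall tops 20 mm above the table. End stop's inner face at rack x = +150 mm; end wall (34 mm high) at x = -154 mm. The follower slides along x between them. Four jars fit in one row between stop and locked follower.
- mark (a point): Middle, on the rack's floor, of the white line across floor and wall tops at rack x = -85 mm: the follower's face must be pulled back to this line.
- end_stop: The rack's fixed wooden end stop at its +x end, 8 mm thick, 44 mm high; origin at table level on the middle of its inner face.
- follower_face: The follower's aluminium front plate, 58 mm wide, from 9 to 46 mm above the table; its +x face pushes the jars towards the end stop (+x of the rack). Origin on the middle of that face, at table level. Behind it the follower's block is 50 mm long over all and 44 mm high.
- follower (a joint): How far the follower is pulled back from the end stop, m, along rack -x: 0 face at the stop, 0.235 face at the line, 0.25 the limit. A damped spring always pulls it towards the stop with 6 to 7 N; free, it returns at about 0.13 m/s. It locks only when its pull is between 0.229 and 0.245; locked and let go it rests at about 0.228. At the start it leans on the open jar.
- knob (a joint): How far the knob is down, m: 0 up (follower free), 0.009 latched (follower locked), 0.016 end of travel. Push-push: a push past 0.015 and letting it rise leaves it latched; the next such push lets it rise to 0 and frees the follower. A shorter push changes nothing. The spring resists with 7 to 10 N. Away from the line the knob goes down only 2 mm.
- knob_top (a point): Centre of the top of the knob, an upright black cylinder 30 mm in diameter, 32 mm tall, 28 mm behind (rack -x of) the follower's face. Its top is 92 mm above the table when up, 83 mm latched; below it a thin stem, then the follower's block (top 44 mm above the table). Can be gripped by its sides from above to pull the follower.
- dish_c (a point): Centre of the inner floor (3 mm above the table) of the round steel dish, 124 mm across with a rim 10 mm high, fixed to the table. The open jar goes here, standing wholly inside the rim.
- open_jar_c (a point): Centre (half-way up) of the empty clear jar without a lid, 52 mm in diameter, 46 mm tall; it starts in the rack between stop and follower.
- jar0_c (a point): Centre (half-way up) of a clear lidded jar with contents, 52 mm in diameter, 62 mm tall, about 80 g, standing on the table. Three or four such jars are present.
- jar1_c (a point): Centre (half-way up) of a clear lidded jar with contents, 52 mm in diameter, 62 mm tall, about 80 g, standing on the table. Three or four such jars are present.
- jar2_c (a point): Centre (half-way up) of a clear lidded jar with contents, 52 mm in diameter, 62 mm tall, about 80 g, standing on the table. Three or four such jars are present.
- jar3_c (a point): Centre (half-way up) of a clear lidded jar with contents, 52 mm in diameter, 62 mm tall, about 80 g, standing on the table. Three or four such jars are present.
- spool: Bystander: a white flanged spool 56 mm in diameter, 34 mm tall; origin under its centre. Leave alone.
- brush: Bystander: a brush 170 mm long lying on the table. Leave alone.
- tin: Bystander: a metal tin 90 x 60 x 35 mm; origin under its centre. Leave alone.
Mind the look-alikes: they are no part of the job. What is shaped like the part that bears jar2_c but purple is not meant.

How it is judged:
By the outcome, as a careful person would: the job done as asked, in the order asked, and still so for the second after the job is handed in, with the robot touching nothing.
Of jar0, jar1, jar2, jar3 only 3 to 4 are there at a start; the rules pass over those that are not, and their reading is None.
At some moment in a run one of jar0, jar1, jar2, jar3 may be knocked a few centimetres aside while the robot is not near it.
It also fails if it takes over 210 s, if anything falls off the work surface, if the arm or the gripper's body presses on something with over 40 N, if the wrist force passes 120 N, or if a joint passes its speed limit or range.

## Working session

There is one attempt and no reset: what is moved stays moved. The work goes in short steps, Python scripts to look and compute and a tool call to move; the robot and the scene stay as the last step left them, time stands still between calls to the robot, and variables do not carry over. Pictures are saved under pics/ and viewed, and the job is handed in when it is done.

Besides the shell and the picture viewer there is one more tool, called after "Request:" by a JSON object that holds its "op" and its "data", one argument or row to a line. play_rows: Moves the arm, as the interface text tells. Its arguments: {"type":"object","properties":{"motion":{"type":"array"},"force":{"type":"number"}},"required":["motion"]}

```bash
ls; mkdir -p pics
python3 - <<'E'
from bench import ctrl, optics
import cv2,numpy as np
np.set_printoptions(precision=4,suppress=True)
print(ctrl.get_state())
for n in("scene","top","wrist"):
    im=optics.get_image(n); cv2.imwrite(f"pics/{n}0.png",im[:,:,::-1]); print(optics.calibration(n))
E
```

```text
pics
{'time': 0.0, 'joint_positions': array([-1.3089,  0.3218, -0.0701,  1.4517,  0.0226,  1.3708, -0.0569]), 'qd': array([ 0.0004, -0.0012,  0.0006, -0.0016, -0.0007, -0.0001, -0.0006]), 'joint_torque': array([  0.0007, -49.1303,  -0.4034, -31.2524,  -0.0638,   0.0438,
         0.0002]), 'position': array([0.1594, 0.6296, 0.2295]), 'tool_rot': array([-0.3882, -3.1174,  0.003 ]), 'ft_force': array([ 0.1683, -0.2433,  0.2957]), 'torque': array([ 0.0026,  0.0127, -0.024 ]), 'grip_width': 0.996537506491525}
{'K': array([[551.5158,   0.    , 314.5394],
       [  0.    , 551.5158, 248.2319],
       [  0.    ,   0.    ,   1.    ]]), 'pose': array([[ 0.8173,  0.3581, -0.4515,  1.0937],
       [ 0.576 , -0.5289,  0.6233, -0.7291],
       [-0.0156, -0.7694, -0.6385,  0.8425],
       [ 0.    ,  0.    ,  0.    ,  1.    ]])}
{'K': array([[554.7078,   0.    , 325.3371],
       [  0.    , 554.7078, 238.5263],
       [  0.    ,   0.    ,   1.    ]]), 'pose': array([[-0.0294, -0.9873,  0.156 ,  0.3818],
       [-0.9994,  0.0264, -0.0213,  0.0199],
       [ 0.0169, -0.1565, -0.9875,  1.2502],
       [ 0.    ,  0.    ,  0.    ,  1.    ]])}
{'K': array([[369.2239,   0.    , 323.9307],
       [  0.    , 369.2239, 240.9342],
       [  0.    ,   0.    ,   1.    ]]), 'hand_eye': array([[ 0.0004, -0.9624, -0.2718,  0.0731],
       [ 1.    ,  0.0001,  0.0009, -0.0008],
       [-0.0008, -0.2718,  0.9624, -0.154 ],
       [ 0.    ,  0.    ,  0.    ,  1.    ]])}
```

View pics/scene0.png

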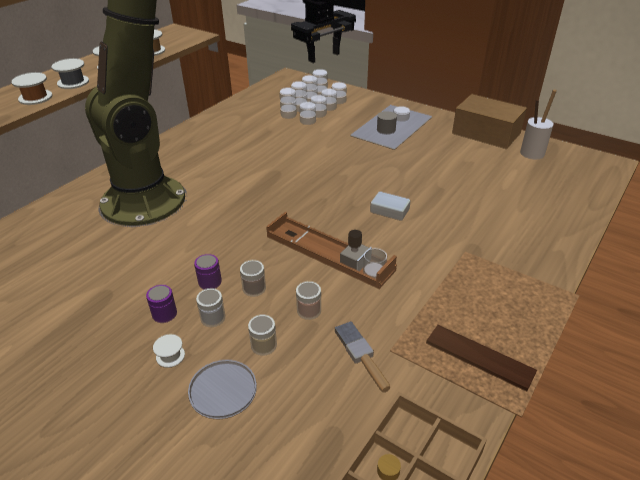

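View pics/top0.png

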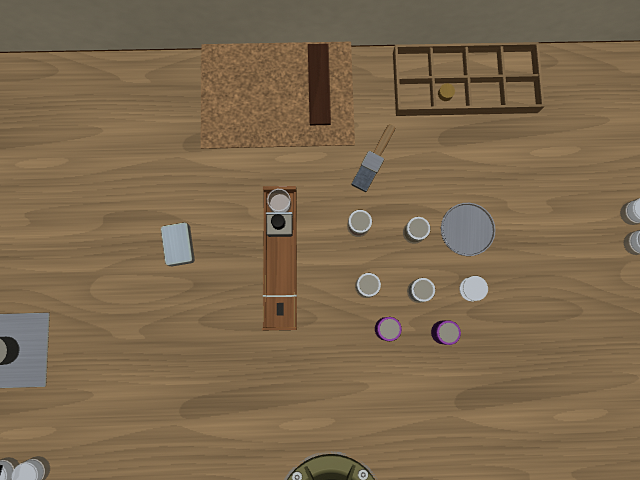

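View pics/wrist0.png

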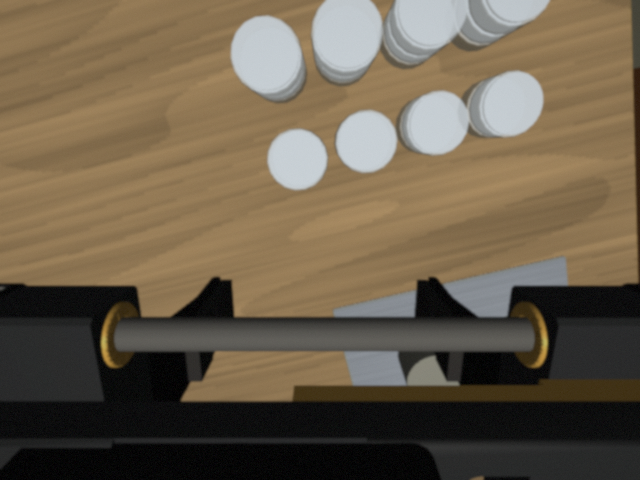

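Candidates: the four pale jars in top view at (360,222), (418,228), (368,285), (423,289). The look-alikes are the purple jars at (388,329) and (447,332), the white spool at (474,288), the open jar in the rack at (280,201), and the background stock. Next, close crops and measurement.

```bash
cat > h.py <<'E'
from bench import ctrl, optics
import cv2,numpy as np
from scipy.spatial.transform import Rotation as R
np.set_printoptions(precision=4,suppress=True)
def ray(cam,px,z,st=None):
    c=optics.calibration(cam);K=c["K"]
    if cam=="wrist":
        T=np.eye(4);T[:3,:3]=R.from_rotvec(st["tool_rot"]).as_matrix();T[:3,3]=st["position"];P=T@c["hand_eye"]
    else:P=c["pose"]
    d=P[:3,:3]@np.linalg.solve(K,[px[0],px[1],1.]);o=P[:3,3]
    return o+d*(z-o[2])/d[2]
def proj(cam,p,st=None):
    c=optics.calibration(cam)
    if cam=="wrist":
        T=np.eye(4);T[:3,:3]=R.from_rotvec(st["tool_rot"]).as_matrix();T[:3,3]=st["position"];P=T@c["hand_eye"]
    else:P=c["pose"]
    q=P[:3,:3].T@(np.array(p)-P[:3,3]);q=c["K"]@q;return q[:2]/q[2]
def snap(cam,name,box=None,s=1):
    st=ctrl.get_state();im=optics.get_image(cam)[:,:,::-1].copy()
    v=im if box is None else im[box[1]:box[3],box[0]:box[2]]
    cv2.imwrite(f"pics/{name}.png",cv2.resize(v,None,fx=s,fy=s,interpolation=cv2.INTER_CUBIC))
    return st,im
def go(xyz,yaw=None,st=None):
    "shift in tool axes (cm) to reach world xyz; yaw= wanted world angle of the tool y axis (rad)"
    st=st or ctrl.get_state();M=R.from_rotvec(st["tool_rot"]).as_matrix()
    d=M.T@(np.array(xyz)-st["position"])*100
    ya=np.arctan2(M[1,1],M[0,1])
    print("pos",st["position"],"y-axis ang",round(ya,3),"shift cm",d.round(2), "t",round(st["time"],2),"F",st["ft_force"],"grip",round(st["grip_width"],3),"j",st["joint_positions"])
    if yaw is not None:
        e=(yaw-ya+np.pi/2)%np.pi-np.pi/2; print("spin",round(-e,3))
E
python3 - <<'E'
from h import *
im=cv2.imread("pics/top0.png")
a=cv2.resize(im[180:345,250:510],None,fx=3,fy=3,interpolation=cv2.INTER_CUBIC);cv2.imwrite("pics/topcrop.png",a)
im2=cv2.imread("pics/scene0.png")
cv2.imwrite("pics/scenecrop.png",cv2.resize(im2[200:400,130:410],None,fx=2.8,fy=2.8,interpolation=cv2.INTER_CUBIC))
hsv=cv2.cvtColor(im,cv2.COLOR_BGR2HSV)
m=((hsv[:,:,1]<45)&(hsv[:,:,2]>90)).astype(np.uint8)
n,l,s,c=cv2.connectedComponentsWithStats(m)
for i in range(1,n):
    if s[i][4]>40 and 170<c[i][1]<340: print(s[i],c[i],ray("top",c[i],0.062)[:2],ray("top",c[i],0.003)[:2])
# rack corners: brownish-red hue
print(hsv[270,280],hsv[270,240])
E
```

```text
[266 189  26  25 403] [279.0124 203.0124] [0.6508 0.0933] [0.6642 0.0969]
[625 198  15  25 277] [633.2996 210.6606] [ 0.6135 -0.6873] [ 0.625  -0.7224]
[ 441  202   54   54 2180] [467.     229.0367] [ 0.5822 -0.3158] [ 0.5921 -0.3324]
[349 210  23  23 428] [359.8294 220.8832] [ 0.6064 -0.0822] [ 0.6176 -0.0872]
[267 215  25  19 296] [279.7027 225.4662] [0.6008 0.0926] [0.6117 0.0962]
[407 217  23  23 425] [418.0988 227.8094] [ 0.5877 -0.2088] [ 0.5979 -0.2202]
[ 161  223   31   42 1057] [175.9754 243.3926] [0.5674 0.3165] [0.5767 0.3313]
[629 231  11  23 195] [634.8    241.0872] [ 0.5457 -0.6827] [ 0.5538 -0.7175]
[356 273  25  24 451] [368.2838 284.3415] [ 0.4676 -0.0949] [ 0.4718 -0.1006]
[459 276  29  26 577] [473.2894 288.2946] [ 0.4527 -0.3203] [ 0.4563 -0.3372]
[411 278  24  24 449] [422.7105 289.4254] [ 0.4534 -0.2112] [ 0.457  -0.2227]
[263 295  34   2  66] [279.0455 295.4848] [0.4492 0.0965] [0.4526 0.1003]
[380 319  20  20 295] [389.4271 328.3458] [ 0.3732 -0.1358] [ 0.3728 -0.1436]
[439 323  20  20 301] [448.5781 332.2591] [ 0.3613 -0.2611] [ 0.3603 -0.275 ]
[ 13 147 120] [ 16 104 130]
```

View pics/topcrop.png

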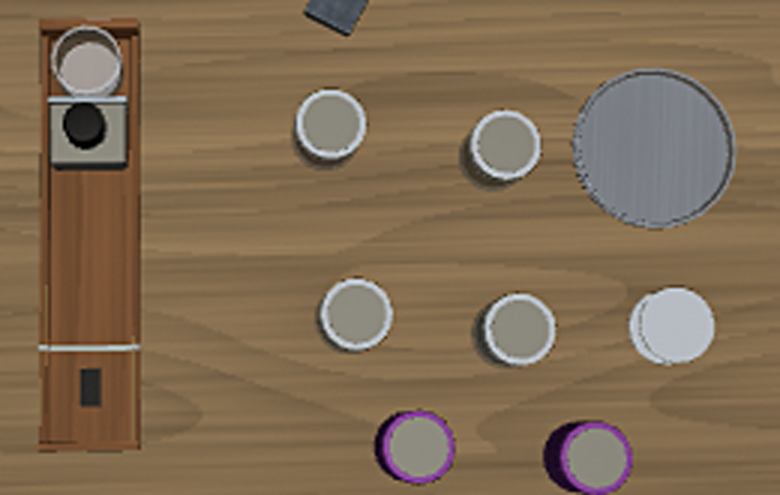

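View pics/scenecrop.png

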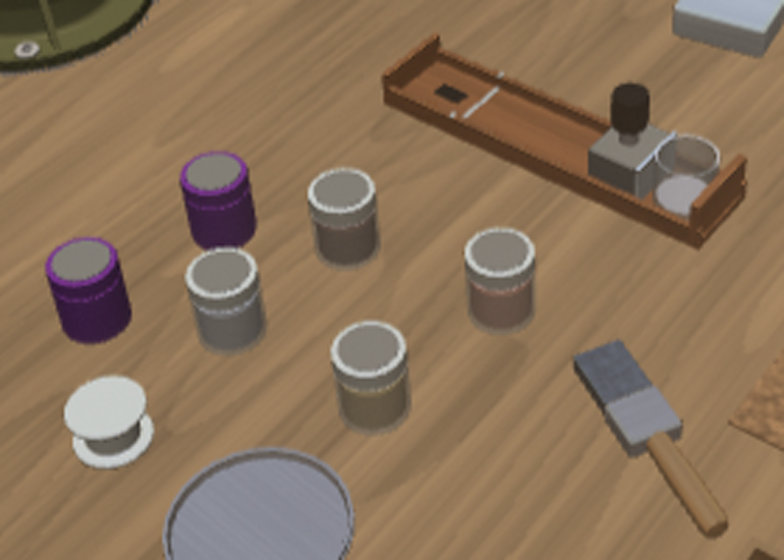

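Run:
```python
from h import *
im=cv2.imread("pics/top0.png");hsv=cv2.cvtColor(im,cv2.COLOR_BGR2HSV)
rk=((hsv[:,:,0]<15)&(hsv[:,:,1]>130)).astype(np.uint8)
L=[];Rr=[]
for r in range(240,290,4):
    xs=np.where(rk[r,255:305])[0]+255; L.append([xs.min(),r]);Rr.append([xs.max()+1,r])
for S in(L,Rr):
    W=np.array([ray("top",p,0.02)[:2] for p in S]); k=np.polyfit(W[:,0],W[:,1],1); print("wall y at x=.45,.68",np.polyval(k,[.45,.68]),"slope",k[0])
# white line at wall top / floor
g=hsv[:,:,2].astype(int)
for x,z in((265,.02),(295,.02),(275,.008),(285,.008)):
    col=im[285:305,x].min(1).astype(float); w=np.clip(col-110,0,None); r=(w*np.arange(285,305)).sum()/w.sum(); print(x,r,ray("top",(x,r),z)[:2])
# end stop top outer edge, far edge
xs=np.where(rk[180:215,270].astype(bool))[0]; print("rack rows at col 270",xs+180)
print(ray("top",(280,187),.044), ray("top",(280,330),.034))
# knob
k=(hsv[:,:,2]<50).astype(np.uint8);k[:, :265]=0;k[:,295:]=0;k[:205]=0;k[240:]=0
M=cv2.moments(k,True);c=(M['m10']/M['m00'],M['m01']/M['m00']);print("knob",M['m00'],c,ray("top",c,.09))
s,d=snap("scene","s1")
# circles of jars
for p in((360,222),(418,228),(368,285),(423,289)):
    m=((hsv[:,:,1]<45)&(hsv[:,:,2]>150)).astype(np.uint8);b=np.zeros_like(m);b[p[1]-18:p[1]+18,p[0]-18:p[0]+18]=1
    c,_=cv2.minEnclosingCircle(cv2.findNonZero(m*b)); print(p,c,_,ray("top",c,.062)[:2])
m=((hsv[:,:,1]<60)&(hsv[:,:,2]>90)).astype(np.uint8);m[:,:440]=0;m[:,500:]=0;m[:195]=0;m[262:]=0
c,r=cv2.minEnclosingCircle(cv2.findNonZero(m));print("dish",c,r,ray("top",c,.01))
# scene check: lid tops
im2=cv2.imread("pics/scene0.png");
for n,p in dict(j0=(.6064,-.0822),j1=(.5877,-.2088),j2=(.4676,-.0949),j3=(.4534,-.2112)).items(): print(n,proj("scene",(*p,.062)))
go((.5,0,.2),np.pi/2)
```

```text
wall y at x=.45,.68 [0.1355 0.1261] slope -0.04065106261888731
wall y at x=.45,.68 [0.0591 0.0583] slope -0.0035512981150757454
265 295.4040404040404 [0.4527 0.1301]
295 295.04761904761904 [0.4516 0.064 ]
275 295.6190476190476 [0.4523 0.109 ]
285 295.5765765765766 [0.4517 0.0867]
rack rows at col 270 [186 187 188 189 190 191 211]
[0.6914 0.0916 0.044 ] [0.3765 0.0975 0.034 ]
knob 249.0 (278.0722891566265, 224.6867469879518) [0.5974 0.0943 0.09  ]
(360, 222) (359.8870849609375, 220.88710021972656) 11.560315132141113 [ 0.6064 -0.0823]
(418, 228) (418.19232177734375, 227.88461303710938) 11.664155006408691 [ 0.5875 -0.209 ]
(368, 285) (368.5, 284.0) 11.926960945129395 [ 0.4683 -0.0954]
(423, 289) (422.93243408203125, 289.2567443847656) 11.923978805541992 [ 0.4538 -0.2117]
dish (467.9220275878906, 228.6529083251953) 27.52996826171875 [ 0.5918 -0.3326  0.01  ]
j0 [307.937 289.47 ]
j1 [261.21   323.8541]
j2 [251.6285 267.3963]
j3 [208.8398 296.5666]
pos [0.1594 0.6299 0.2299] y-axis ang 1.323 shift cm [-48.47 -52.71   3.05] t 0.2 F [0.4674 0.5891 0.5817] grip 0.998 j [-1.3089  0.3215 -0.0701  1.4512  0.0226  1.3708 -0.0569]
spin -0.248
```

Request:
{"op": "play_rows", "data": {
  "motion": [
    [0, 0, 0, 0, -0.114],
    [0, 0, 0, 0, -0.114],
    [0, -2.8, -3.5, 0, 0],
    [0, -2.8, -3.5, 0, 0],
    [0, -2.8, -3.5, 0, 0],
    [0, -2.8, -3.5, 0, 0],
    [0, -2.8, -3.5, 0, 0],
    [0, -2.8, -3.5, 0, 0],
    [0, -2.8, -3.5, 0, 0],
    [0, -2.8, -3.5, 0, 0],
    [0, -2.8, -3.5, 0, 0],
    [0, -2.8, -3.5, 0, 0],
    [0, -2.8, -3.5, 0, 0],
    [0, -2.8, -3.5, 0, 0],
    [0, -2.8, -3.5, 0, 0],
    [0, -2.8, -3.5, 0, 0],
    [0, -2.8, -3.5, 0, 0],
    [0, 0, 0, 0, 0]
  ],
  "force": 40
}}

```text
time: 2.45
position: [0.5705, 0.0922, 0.2304]
tool_rot: [0.042, 3.141, -0.004]
ft_force: [-0.2, -1.5, -0.0]
grip_width: 0.997
```

Run:
```python
from h import *
st,im=snap("wrist","w1")
go((.605,.094,.15),1.551,st)
print(proj("wrist",(.605,.094,.092),st))
```

```text
pos [0.5705 0.0922 0.2304] y-axis ang 1.544 shift cm [-3.44  0.29  8.04] t 2.45 F [-0.2173 -1.5152 -0.0355] grip 0.997 j [-0.5784  0.1708  0.4193  1.6515 -0.0687  1.3342  1.3954]
spin -0.007
[328.5102 269.561 ]
```

View pics/w1.png

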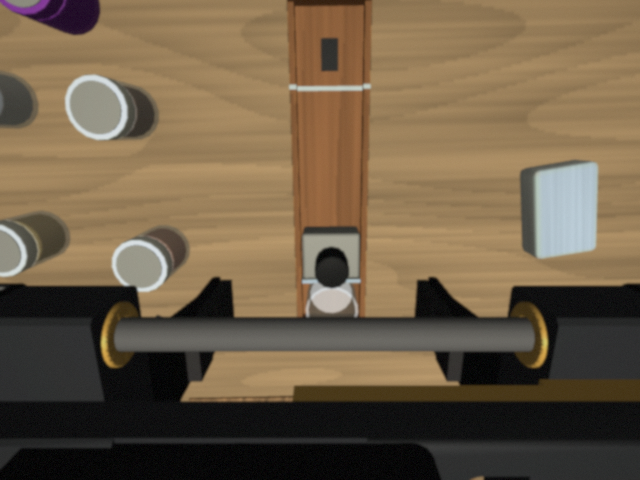

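Run:
```python
from h import *
im=cv2.imread("pics/w1.png");st=ctrl.get_state()
g=im.max(2);k=(g<45).astype(np.uint8);k[:,:305]=0;k[:,358:]=0;k[:240]=0;k[295:]=0
ys,xs=np.where(k);print(xs.min(),xs.max(),ys.min(),ys.max())
for r in range(246,292,4):
    q=xs[ys==r]; print(r,q.min() if len(q) else 0,q.max() if len(q) else 0,end=' | ')
print(ray("wrist",(331.5,270.5),.092,st))
for p in((293,88),(368,87)): print("line",ray("wrist",p,.02,st)[:2])
cv2.imwrite("pics/w1c.png",cv2.resize(im[220:325,280:385],None,fx=5,fy=5))
```

```text
316 347 248 285
246 0 0 | 250 323 338 | 254 319 343 | 258 317 345 | 262 317 346 | 266 316 346 | 270 316 347 | 274 317 346 | 278 318 344 | 282 322 341 | 286 0 0 | 290 0 0 | [0.6047 0.0997 0.092 ]
line [0.4525 0.0684]
line [0.4532 0.1373]
```

View pics/w1c.png

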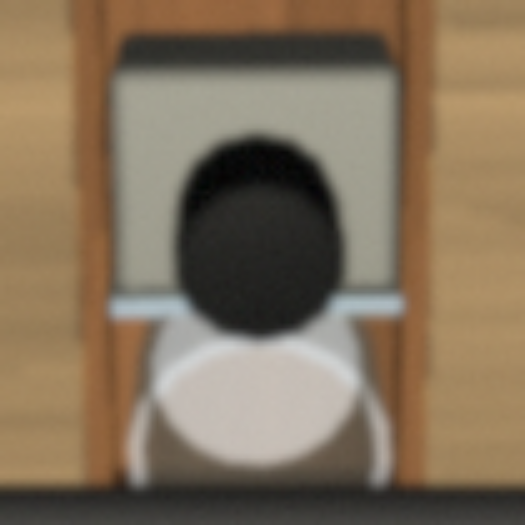

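Request:
{"op": "play_rows", "data": {
  "motion": [
    [0, -1.7, 0.3, 2, 0],
    [0, -1.8, 0.3, 2, 0],
    [0, 0, 0, 3, 0],
    [0, 0, 0, 3, 0],
    [0, 0, 0, 2, 0],
    [0, 0, 0, 2, 0],
    [0, 0, 0, 1.9, 0],
    [0, 0, 0, 0, 0],
    [0, 0, 0, 0, 0]
  ]
}}

```text
time: 3.62
position: [0.6047, 0.1023, 0.0722]
tool_rot: [0.031, 3.14, 0.0]
ft_force: [-0.2, -0.9, 0.9]
grip_width: 1.0
```

Run:
```python
from h import *
st,im=snap("scene","s2",(270,180,430,300),5)
go((.605,.098,.071),1.551,st)
snap("top","t2",(240,180,320,260),7)
```

```text
pos [0.6047 0.1023 0.0722] y-axis ang 1.551 shift cm [-0.04 -0.43  0.12] t 3.62 F [-0.1502 -0.8627  0.9481] grip 1.0 j [-0.5366  0.3808  0.3965  1.7373 -0.1658  1.0553  1.4671]
spin -0.0
```

View pics/s2.png

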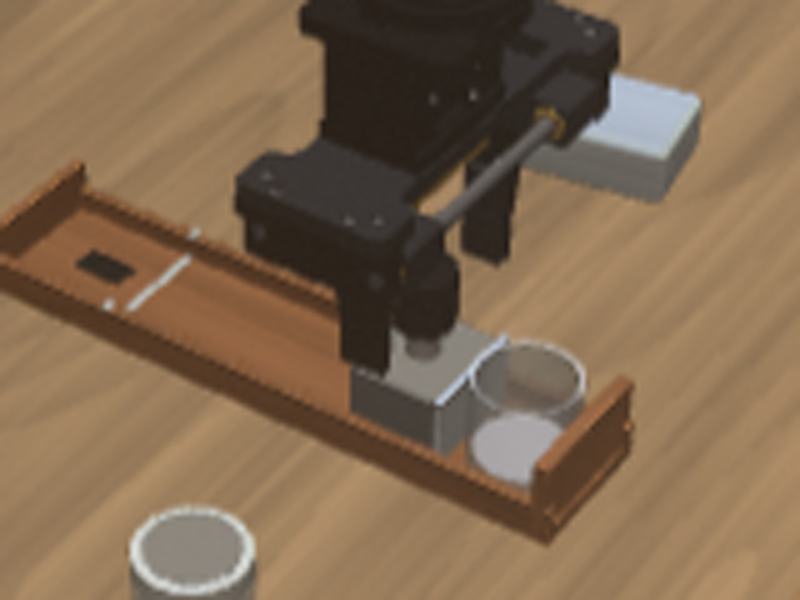

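Request:
{"op": "play_rows", "data": {
  "motion": [
    [0, 0, -0.2, 0, 0],
    [0.5, 0, 0, 0, 0],
    [0.7, 0, 0, 0, 0],
    [0.7, 0, 0, 0, 0],
    [1, 0, 0, 0, 0],
    [1, 0, 0, 0, 0]
  ],
  "force": 8
}}

```text
time: 4.47
position: [0.6041, 0.1003, 0.0715]
tool_rot: [0.031, 3.141, 0.0]
ft_force: [0.2, 0.4, -0.1]
grip_width: 0.515
```

Run:
```python
from h import *
go((.605,.098,.071),1.551)
```

```text
pos [0.6041 0.1003 0.0715] y-axis ang 1.551 shift cm [-0.1  -0.23  0.05] t 4.47 F [ 0.1688  0.3709 -0.0591] grip 0.515 j [-0.5343  0.3805  0.3971  1.7393 -0.1659  1.0548  1.4705]
spin 0.0
```

Still closing; tighten.

Request:
{"op": "play_rows", "data": {
  "motion": [
    [1, 0, 0, 0, 0],
    [1, 0, 0, 0, 0],
    [1, 0, 0, 0, 0],
    [1, 0, 0, 0, 0],
    [1, 0, 0, 0, 0]
  ]
}}

```text
time: 5.1
position: [0.604, 0.0976, 0.0715]
tool_rot: [-0.034, -3.141, 0.004]
ft_force: [-0.6, -5.9, 1.3]
grip_width: 0.342
```

Request:
{"op": "play_rows", "data": {
  "motion": [
    [1, 0, 0, 0, 0],
    [1, 0, 0, 0, 0],
    [1, 0, 0, 0, 0]
  ],
  "force": 45
}}

```text
time: 5.48
position: [0.604, 0.0976, 0.0715]
tool_rot: [-0.034, -3.141, 0.004]
ft_force: [-0.1, -5.3, 0.7]
grip_width: 0.332
```

Request:
{"op": "play_rows", "data": {
  "motion": [
    [1, 0, -0.2, 0, 0],
    [1, 1, 0, 0, 0],
    [1, 1.5, 0, 0, 0],
    [1, 1.5, 0, 0, 0],
    [1, 1.5, 0, 0, 0],
    [1, 1.5, 0, 0, 0],
    [1, 1.5, 0, 0, 0],
    [1, 1.5, 0, 0, 0],
    [1, 1.5, 0, 0, 0],
    [1, 1.5, 0, 0, 0],
    [1, 1.5, 0, 0, 0],
    [1, 1.5, 0, 0, 0],
    [1, 1, 0, 0, 0],
    [1, 1, 0, 0, 0],
    [1, 0, 0, 0, 0],
    [1, 0, 0, 0, 0]
  ]
}}

```text
time: 7.48
position: [0.4256, 0.1007, 0.0715]
tool_rot: [0.031, 3.137, -0.002]
ft_force: [6.8, -5.5, -7.1]
grip_width: 0.332
```

Run:
```python
from h import *
st,im=snap("scene","s3",(250,180,410,300),5)
go((.421,.1,.071),1.551,st)
st,im=snap("top","t3",(230,180,330,340),4)
```

```text
pos [0.4256 0.1007 0.0715] y-axis ang 1.551 shift cm [ 0.46 -0.08  0.05] t 7.47 F [ 6.7869 -5.5046 -7.0601] grip 0.332 j [-0.6629  0.0071  0.3715  2.1535 -0.0003  0.978   1.2596]
spin -0.0
```

View pics/s3.png

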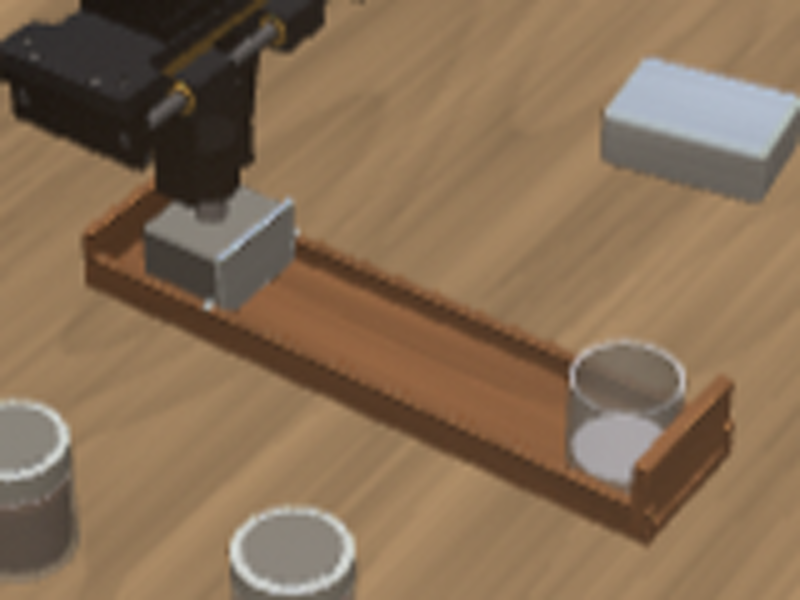

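View pics/t3.png

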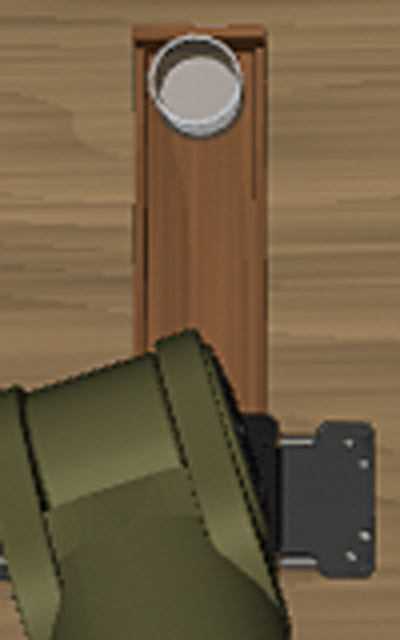

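Request:
{"op": "play_rows", "data": {
  "motion": [
    [1, 0.3, 0, 0, 0],
    [1, 0.3, 0, 0, 0],
    [1, 0, 0, 0, 0],
    [1, 0, 0, 0, 0]
  ],
  "force": 60
}}

```text
time: 8.07
position: [0.4197, 0.1008, 0.0715]
tool_rot: [0.031, 3.137, -0.002]
ft_force: [6.4, -4.8, -7.2]
grip_width: 0.328
```

Run:
```python
from h import *
st,im=snap("scene","s4",(265,205,325,255),13)
go((.421,.1,.071),1.551,st)
for x in(.450,.4525,.455):
  print(x,[(proj("scene",(x,y,z))-(265,205))*13 for y,z in((.072,.046),(.13,.046),(.072,.009))])
```

```text
pos [0.4197 0.1008 0.0715] y-axis ang 1.551 shift cm [-0.13 -0.07  0.05] t 8.07 F [ 6.4232 -4.7769 -7.2158] grip 0.328 j [-0.6656 -0.0061  0.3679  2.1656  0.0056  0.9781  1.25  ]
spin -0.0
0.45 [array([355.935 , 333.4852]), array([543.219, 174.884]), array([364.2135, 491.9565])]
0.4525 [array([366.9758, 338.2337]), array([554.119 , 179.3696]), array([375.0639, 496.7555])]
0.455 [array([378.0358, 342.9906]), array([565.0375, 183.8627]), array([385.9329, 501.5627])]
```

View pics/s4.png

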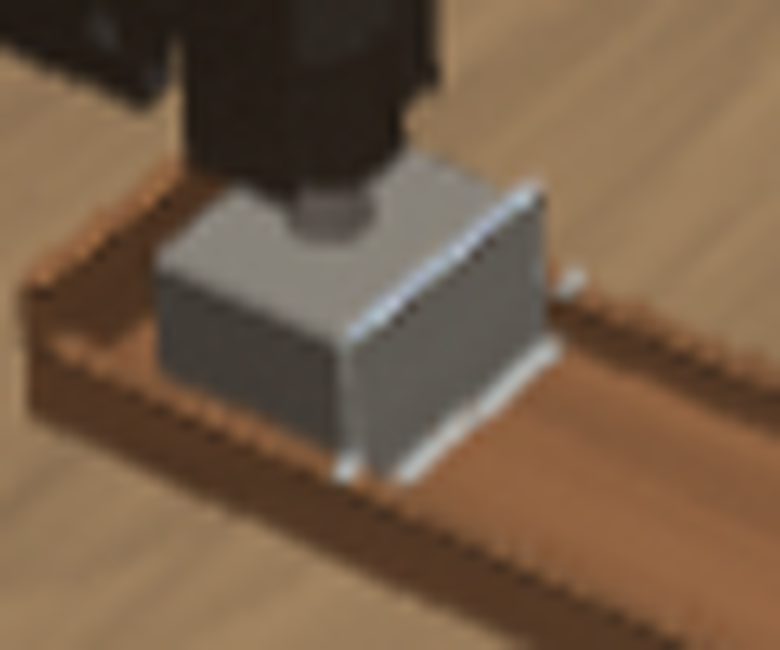

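Request:
{"op": "play_rows", "data": {
  "motion": [
    [1, 0, 0, 0.5, 0],
    [1, 0, 0, 0.5, 0],
    [1, 0, 0, 0.4, 0],
    [1, 0, 0, 0.3, 0],
    [1, 0, 0, 0, 0],
    [1, 0, 0, 0, 0]
  ]
}}

```text
time: 8.88
position: [0.4229, 0.1008, 0.0571]
tool_rot: [0.032, 3.132, -0.0]
ft_force: [5.9, -9.0, 6.9]
grip_width: 0.333
```

Run:
```python
from h import *
st,im=snap("scene","s5",(265,205,325,255),13)
go((.421,.1,.071),1.551,st)
```

```text
pos [0.4229 0.1008 0.0571] y-axis ang 1.55 shift cm [ 0.18 -0.08 -1.39] t 8.88 F [ 5.8887 -8.9839  6.9137] grip 0.333 j [-0.6634  0.0193  0.3711  2.1761 -0.005   0.9383  1.261 ]
spin -0.001
```

View pics/s5.png

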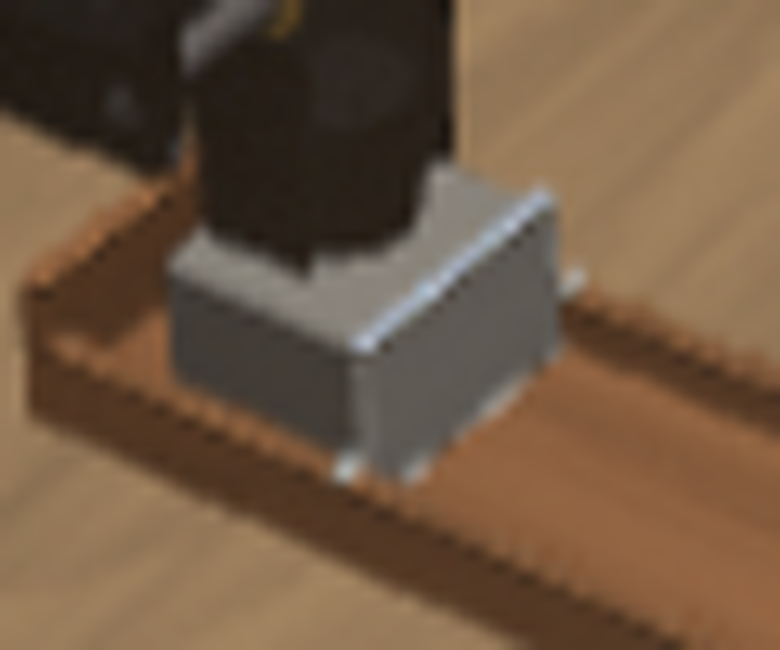

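Request:
{"op": "play_rows", "data": {
  "motion": [
    [1, 0.2, 0, 0.2, 0],
    [1, 0, 0, 0.2, 0],
    [1, 0, 0, 0, 0],
    [1, 0, 0, 0, 0]
  ]
}}

```text
time: 9.43
position: [0.4234, 0.1008, 0.0552]
tool_rot: [0.032, 3.127, 0.001]
ft_force: [6.7, -9.6, 18.0]
grip_width: 0.331
```

Run:
```python
from h import *
st,im=snap("scene","s6",(265,205,325,255),13)
go((.421,.1,.071),1.551,st)
```

```text
pos [0.4234 0.1008 0.0552] y-axis ang 1.55 shift cm [ 0.22 -0.08 -1.58] t 9.43 F [ 6.7349 -9.5728 18.0385] grip 0.331 j [-0.6636  0.02    0.3712  2.1802 -0.0047  0.9291  1.2605]
spin -0.001
```

View pics/s6.png

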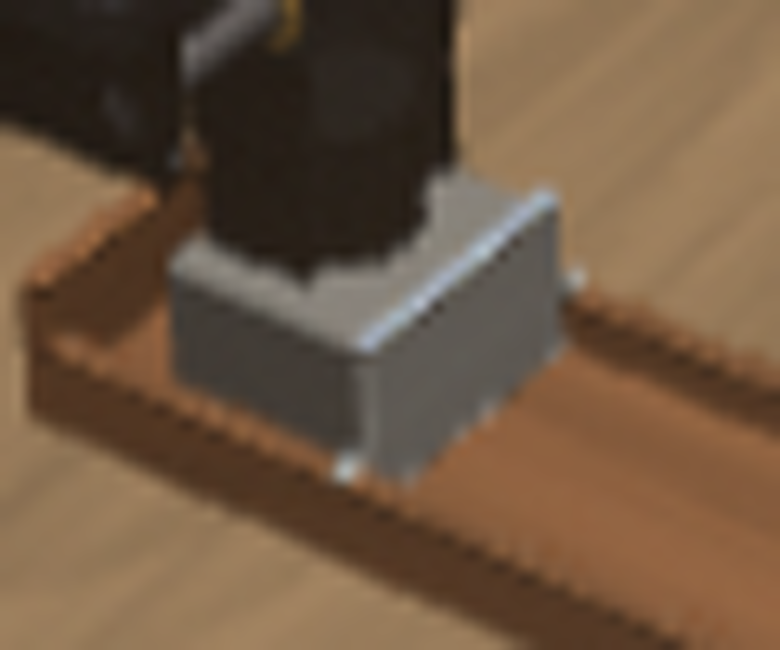

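Request:
{"op": "play_rows", "data": {
  "motion": [
    [1, 0, 0, -0.6, 0],
    [1, 0, 0, -0.5, 0],
    [1, 0, 0, 0, 0],
    [1, 0, 0, 0, 0]
  ]
}}

```text
time: 9.98
position: [0.4193, 0.1008, 0.0628]
tool_rot: [0.032, 3.135, -0.001]
ft_force: [6.5, -6.3, -0.3]
grip_width: 0.334
```

Run:
```python
from h import *
go((.421,.1,.071),1.551)
```

```text
pos [0.4193 0.1008 0.0628] y-axis ang 1.55 shift cm [-0.18 -0.07 -0.82] t 9.97 F [ 6.5194 -6.3066 -0.2938] grip 0.334 j [-0.6655  0.0043  0.3688  2.1765  0.0014  0.9547  1.253 ]
spin -0.001
```

Request:
{"op": "play_rows", "data": {
  "motion": [
    [1, -0.5, 0, 0, 0],
    [1, -0.6, 0, 0, 0],
    [1, 0, 0, 0, 0],
    [1, 0, 0, 0, 0]
  ]
}}

```text
time: 10.48
position: [0.4279, 0.1007, 0.0626]
tool_rot: [0.032, 3.14, -0.002]
ft_force: [-0.3, -6.4, 6.1]
grip_width: 0.332
```

Run:
```python
from h import *
go((.421,.1,.071),1.551)
```

```text
pos [0.4279 0.1007 0.0626] y-axis ang 1.551 shift cm [ 0.69 -0.08 -0.84] t 10.47 F [-0.2941 -6.4105  6.1347] grip 0.332 j [-0.6605  0.0282  0.3745  2.1546 -0.0108  0.9596  1.2707]
spin -0.0
```

Request:
{"op": "play_rows", "data": {
  "motion": [
    [0.6, 0, 0, 0, 0],
    [0.4, 0, 0, 0, 0],
    [0.2, 0, 0, 0, 0],
    [0, 0, 0, 0, 0],
    [0, 0, 0, -2, 0],
    [0, 0, 0, -4, 0],
    [0, 0, 0, -4, 0],
    [0, 0, 0, -3, 0],
    [0, 0, 0, 0, 0]
  ]
}}

```text
time: 11.6
position: [0.4286, 0.1025, 0.1938]
tool_rot: [0.031, 3.137, 0.004]
ft_force: [-1.0, -0.2, -0.2]
grip_width: 0.993
```

Run:
```python
from h import *
st,im=snap("scene","s7",(130,170,410,400),2.8)
go((.659,.0967,.15),1.553,st)
snap("wrist","w7")
```

```text
pos [0.4286 0.1025 0.1938] y-axis ang 1.551 shift cm [-23.03  -0.15   4.49] t 11.6 F [-0.9774 -0.1598 -0.2389] grip 0.993 j [-0.6739 -0.1284  0.3536  2.0056  0.0457  1.2517  1.2142]
spin -0.002
```

View pics/s7.png

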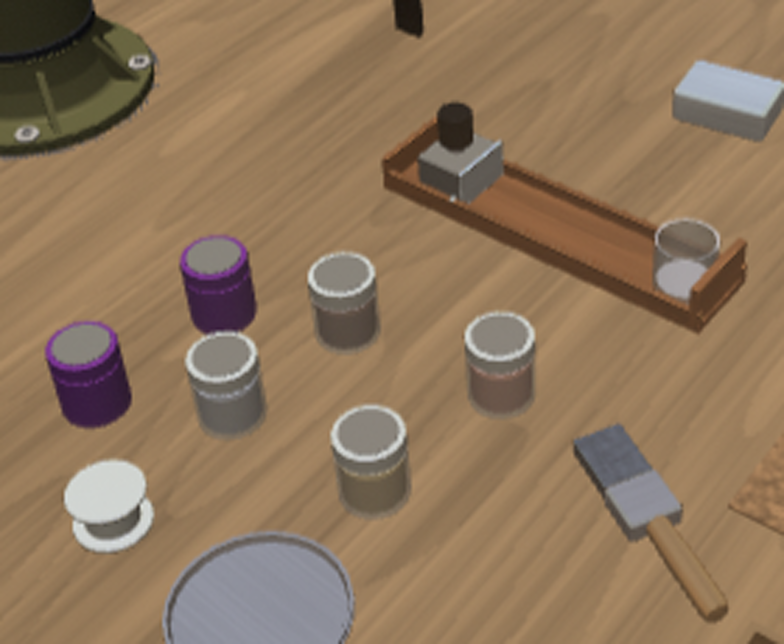

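View pics/w7.png

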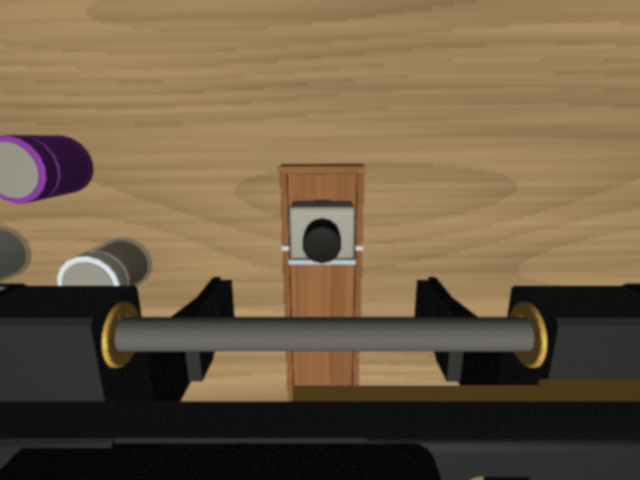

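Run:
```python
from h import *
st=ctrl.get_state()
print("knob wrist",ray("wrist",(322.5,241),.083,st))
for p in((285,248),(360,248)): print("line",ray("wrist",p,.02,st)[:2])
snap("top","t8",(240,180,320,220),10); _,im=snap("scene","s8",(345,235,405,285),13)
print([ (proj("top",(x,.0967,.054))-(240,180))*10 for x in(.655,.661,.665)])
print([ (proj("scene",(x,.0967,.054))-(345,235))*13 for x in(.655,.661,.665)])
```

```text
knob wrist [0.4274 0.1    0.083 ]
line [0.4512 0.0648]
line [0.4526 0.1338]
[array([376.6593, 219.8644]), array([376.2237, 193.2793]), array([375.9337, 175.5785])]
[array([367.2561, 247.4769]), array([397.9317, 260.3394]), array([418.4583, 268.9464])]
```

View pics/t8.png

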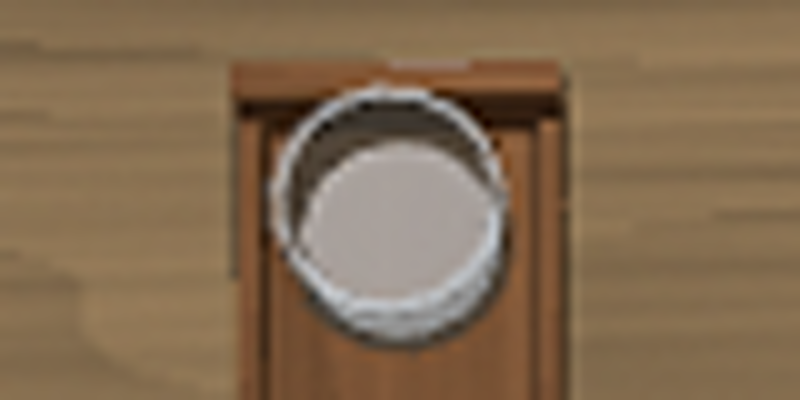

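View pics/s8.png

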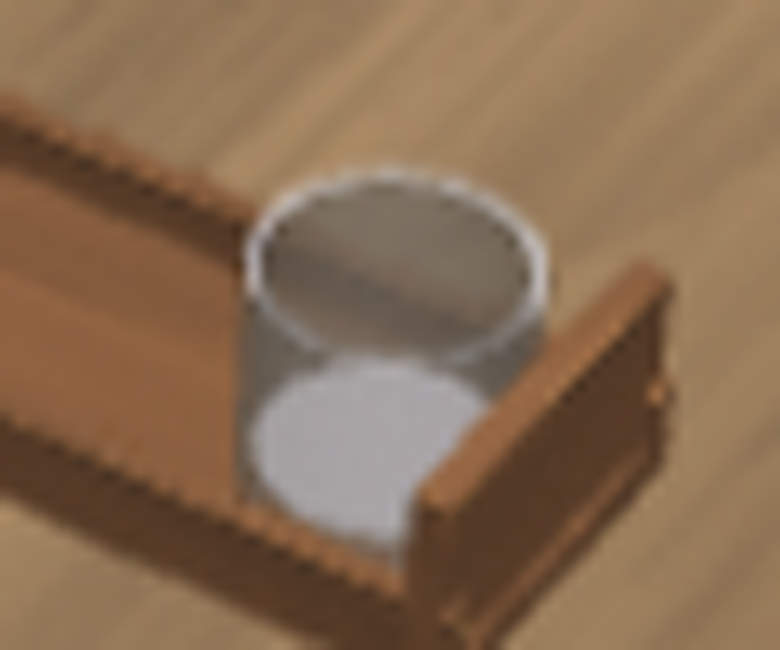

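Request:
{"op": "play_rows", "data": {
  "motion": [
    [0, -4.6, 0, 0, 0],
    [0, -4.6, 0, 0, 0],
    [0, -4.6, 0, 0, 0],
    [0, -4.6, 0, 1, 0],
    [0, -4.7, -0.1, 2, 0],
    [0, 0, 0, 3, 0],
    [0, 0, 0, 3, 0],
    [0, 0, 0, 2, 0],
    [0, 0, 0, 0, 0],
    [0, 0, 0, 0, 0]
  ],
  "force": 12
}}

```text
time: 13.05
position: [0.6587, 0.0963, 0.0826]
tool_rot: [0.031, 3.14, 0.001]
ft_force: [0.7, -0.0, 0.5]
grip_width: 0.997
```

Run:
```python
from h import *
st,im=snap("scene","s9",(300,185,420,285),6)
go((.660,.0967,.035),1.553,st)
```

```text
pos [0.6587 0.0963 0.0826] y-axis ang 1.551 shift cm [-0.13  0.04  4.76] t 13.05 F [ 0.7224 -0.0427  0.5169] grip 0.997 j [-0.519   0.4793  0.4377  1.5908 -0.2192  1.1188  1.5223]
spin -0.002
```

View pics/s9.png

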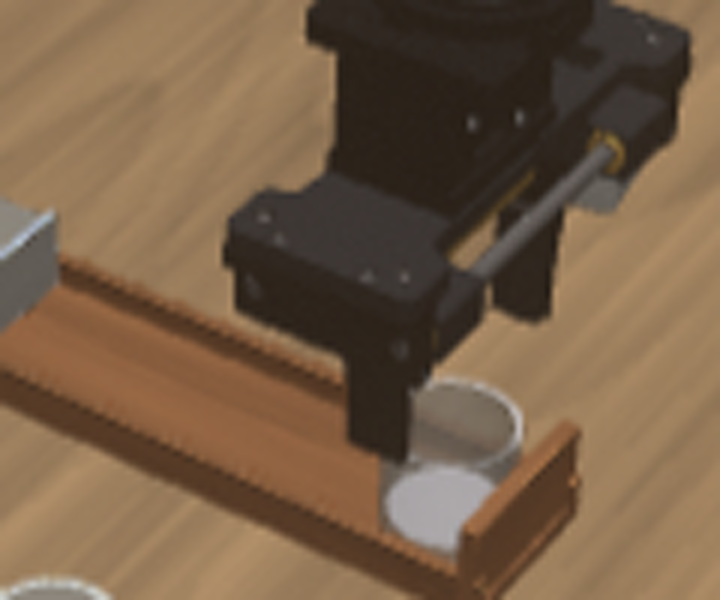

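Request:
{"op": "play_rows", "data": {
  "motion": [
    [0, 0, 0, 2.5, 0],
    [0, -0.1, 0, 2.2, 0],
    [0, 0, 0, 0, 0],
    [1, 0, 0, 0, 0],
    [1, 0, 0, 0, 0],
    [1, 0, 0, 0, 0],
    [1, 0, 0, 0, 0],
    [1, 0, 0, 0, 0],
    [1, 0, 0, 0, 0],
    [1, 0, 0, 0, 0]
  ],
  "force": 15
}}

```text
time: 14.35
position: [0.6591, 0.0963, 0.0349]
tool_rot: [0.031, 3.141, 0.0]
ft_force: [-0.8, 0.7, 1.9]
grip_width: 0.594
```

Run:
```python
from h import *
go((.660,.0967,.035),1.553)
```

```text
pos [0.6591 0.0963 0.0349] y-axis ang 1.551 shift cm [-0.08  0.04 -0.01] t 14.35 F [-0.8359  0.6551  1.8641] grip 0.594 j [-0.5067  0.5316  0.4226  1.6215 -0.2437  1.0405  1.5391]
spin -0.002
```

Request:
{"op": "play_rows", "data": {
  "motion": [
    [1, 0, 0, -1, 0],
    [1, 0, 0, -3, 0],
    [1, 0, 0, -4, 0],
    [1, 0, 0, -4, 0],
    [1, 0.6, -3.5, 0, 0],
    [1, 0.6, -4.5, 0, 0],
    [1, 0.6, -4.5, 0, 0],
    [1, 0.6, -4.5, 0, 0],
    [1, 0.6, -4.5, 0, 0],
    [1, 0.6, -4.5, 0, 0],
    [1, 0.6, -4.5, 0, 0],
    [1, 0.6, -4.5, 0, 0],
    [1, 0.6, -4.5, 0, 0],
    [1, 0.5, -3.2, 0, 0],
    [1, 0, 0, 0, 0],
    [1, 0, 0, 0, 0],
    [1, 0, 0, 0, 0]
  ]
}}

```text
time: 16.48
position: [0.5924, -0.3276, 0.1545]
tool_rot: [0.027, 3.141, 0.002]
ft_force: [0.3, 0.4, -0.7]
grip_width: 0.593
```

Run:
```python
from h import *
st,im=snap("scene","s10",(100,200,420,430),2.4)
go((.592,-.331,.0305),1.551,st)
```

```text
pos [ 0.5924 -0.3276  0.1545] y-axis ang 1.554 shift cm [ 0.04 -0.36 12.4 ] t 16.48 F [ 0.2551  0.3538 -0.717 ] grip 0.593 j [ 0.0248  0.4674  0.5994  1.4929 -0.2711  1.2651  2.2097]
spin 0.003
```

View pics/s10.png

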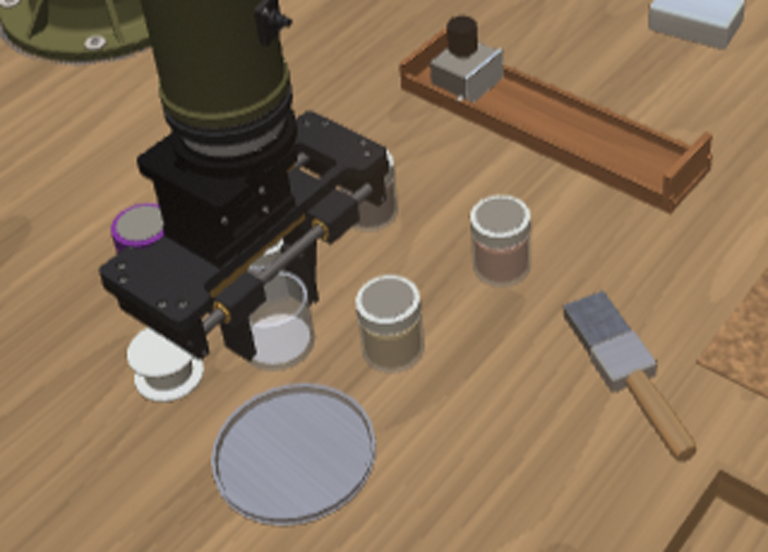

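Request:
{"op": "play_rows", "data": {
  "motion": [
    [1, 0, -0.3, 3, 0],
    [1, 0, 0, 3, 0],
    [1, 0, 0, 3, 0],
    [1, 0, 0, 2, 0],
    [1, 0, 0, 1, 0],
    [1, 0, 0, 0.4, 0],
    [1, 0, 0, 0, 0],
    [0.6, 0, 0, 0, 0],
    [0.3, 0, 0, 0, 0],
    [0, 0, 0, 0, 0],
    [0, 0, 0, 0, 0],
    [0, 0, 0, -2, 0],
    [0, 0, 0, -4, 0],
    [0, 0, 0, -4, 0],
    [0, 0, 0, -3, 0],
    [0, 0, 0, 0, 0]
  ]
}}

```text
time: 18.52
position: [0.5932, -0.3341, 0.1653]
tool_rot: [0.031, 3.135, -0.005]
ft_force: [0.7, -0.7, 0.5]
grip_width: 1.001
```

Run:
```python
from h import *
st,im=snap("scene","s11",(100,200,420,430),2.4)
go((.5875,-.207,.15),1.553,st)
st,im=snap("wrist","w11")
```

```text
pos [ 0.5932 -0.3341  0.1653] y-axis ang 1.551 shift cm [ 0.84 12.7   1.49] t 18.52 F [ 0.6973 -0.6917  0.489 ] grip 1.001 j [ 0.0292  0.4628  0.606   1.4776 -0.2701  1.2776  2.213 ]
spin -0.002
```

View pics/s11.png

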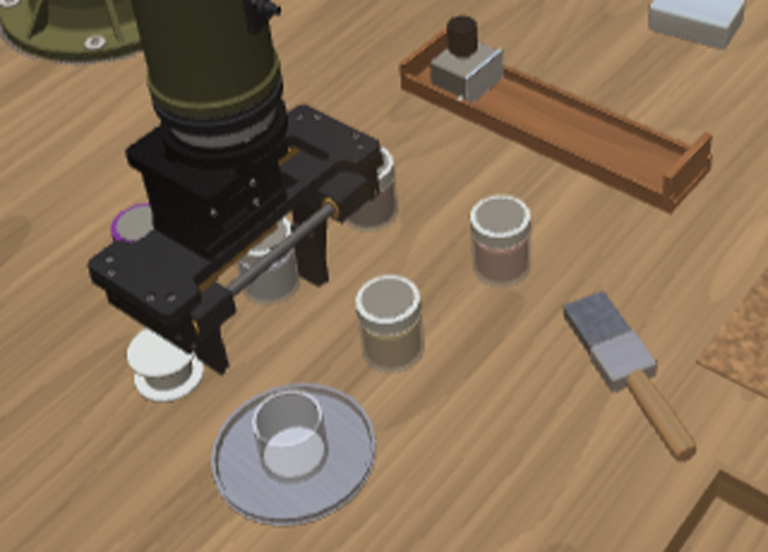

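View pics/w11.png

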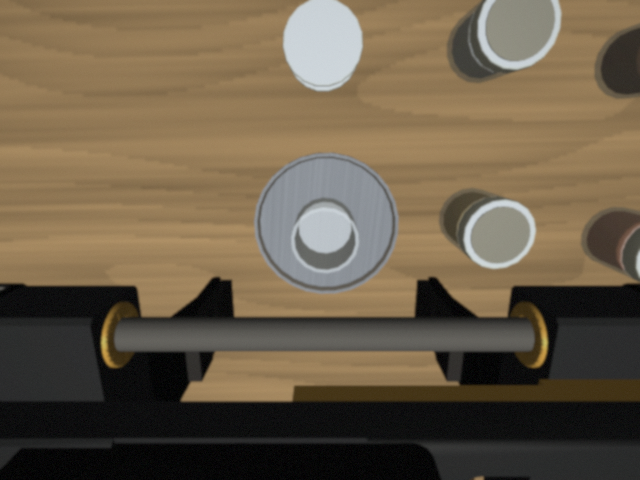

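```bash
cat >> h.py <<'E'
def jars(cam,im,st=None):
    hsv=cv2.cvtColor(im,cv2.COLOR_BGR2HSV)
    m=((hsv[:,:,1]<50)&(hsv[:,:,2]>150)).astype(np.uint8)
    if cam=="wrist": m[280:]=0
    cs,_=cv2.findContours(m,cv2.RETR_EXTERNAL,cv2.CHAIN_APPROX_NONE)
    for c in cs:
        if len(c)<25: continue
        e=cv2.fitEllipse(c); w=ray(cam,e[0],.062,st)[:2]
        if .3<w[0]<.75 and -.45<w[1]<.3: print(cam,np.round(e[0],1),np.round(e[1],1),"->",w)
E
python3 - <<'E'
from h import *
st=ctrl.get_state()
jars("wrist",cv2.imread("pics/w11.png"),st)
print("open jar rim",ray("wrist",(325,239),.049,st),"dish",ray("wrist",(327,222),.01,st))
_,im=snap("top","t11"); jars("top",im)
E
```

```text
wrist [637.8 264.7] [ 3.1 25.9] -> [ 0.6123 -0.1058]
wrist [385.4 230.2] [ 6.2 47.6] -> [ 0.5829 -0.2898]
wrist [499.4 233.9] [65.  74.6] -> [ 0.5872 -0.2088]
wrist [325.4 220.9] [116.1 124.5] -> [ 0.5753 -0.3321]
wrist [519.1  24.1] [74.3 86.7] -> [ 0.4545 -0.2115]
wrist [322.5  43.6] [79.2 91.8] -> [ 0.463  -0.3318]
open jar rim [ 0.5921 -0.3326  0.049 ] dish [ 0.5881 -0.3307  0.01  ]
top [389.1 328.5] [18.7 19. ] -> [ 0.3728 -0.1351]
top [278.5 304. ] [21.  27.7] -> [0.4312 0.098 ]
top [422.9 289.3] [22.2 23.2] -> [ 0.4537 -0.2118]
top [368.4 284.2] [22.4 23.2] -> [ 0.4679 -0.0952]
top [472.2 231.6] [ 9.  33.7] -> [ 0.5763 -0.3268]
top [418.2 227.7] [21.8 22.6] -> [ 0.5878 -0.209 ]
top [359.9 220.7] [21.8 22.5] -> [ 0.6067 -0.0824]
```

View pics/t11.png

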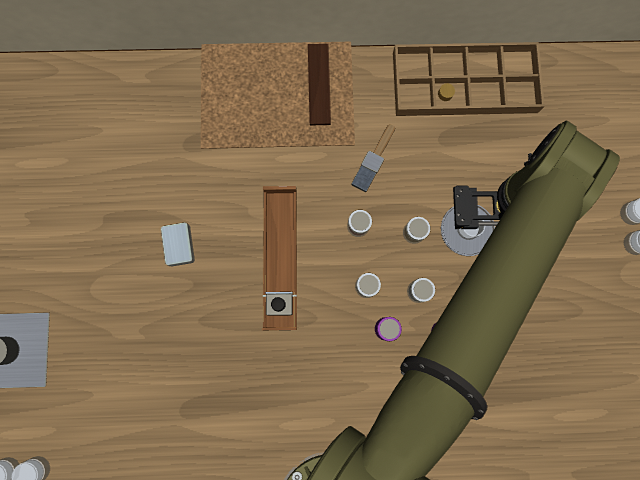

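Request:
{"op": "play_rows", "data": {
  "motion": [
    [0, 0.2, 3.1, 0, 0],
    [0, 0.2, 3.1, 0, 0],
    [0, 0.2, 3.1, 0, 0],
    [0, 0.2, 3.2, 0, 0],
    [0, 0, 0, 3, 0],
    [0, 0, 0, 3, 0],
    [0, 0, 0, 3, 0],
    [0, 0, 0, 3, 0],
    [0, 0, 0, 1.5, 0],
    [0, 0, 0, 0, 0],
    [1, 0, 0, 0, 0],
    [1, 0, 0, 0, 0],
    [1, 0, 0, 0, 0],
    [1, 0, 0, 0, 0],
    [1, 0, 0, 0, 0],
    [1, 0, 0, 0, 0]
  ],
  "force": 20
}}

```text
time: 20.68
position: [0.5862, -0.2074, 0.0259]
tool_rot: [0.031, 3.141, 0.0]
ft_force: [-0.4, 0.5, 1.7]
grip_width: 0.591
```

Run:
```python
from h import *
st,im=snap("scene","s12",(100,200,420,430),2.4)
go((.655,.0967,.16),1.553,st)
```

```text
pos [ 0.5862 -0.2074  0.0259] y-axis ang 1.551 shift cm [ -6.29  30.54 -13.4 ] t 20.68 F [-0.4263  0.5147  1.6654] grip 0.591 j [-0.1338  0.4784  0.5382  1.7498 -0.2862  0.9917  2.0642]
spin -0.002
```

View pics/s12.png

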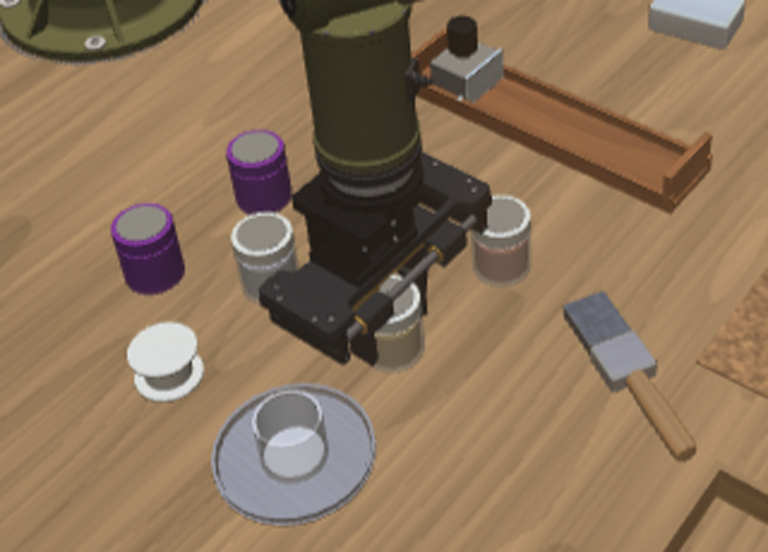

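Request:
{"op": "play_rows", "data": {
  "motion": [
    [1, 0, 0, -1.4, 0],
    [1, 0, 0, -4, 0],
    [1, 0, 0, -4, 0],
    [1, 0, 0, -4, 0],
    [1, -0.6, 3.4, 0, 0],
    [1, -0.6, 3.4, 0, 0],
    [1, -0.6, 3.4, 0, 0],
    [1, -0.6, 3.4, 0, 0],
    [1, -0.6, 3.4, 0, 0],
    [1, -0.6, 3.4, 0, 0],
    [1, -0.6, 3.4, 0, 0],
    [1, -0.6, 3.4, 0, 0],
    [1, -0.6, 3.3, 0, 0],
    [1, -0.6, 0, 0, 0],
    [1, 0, 0, 0, 0],
    [1, 0, 0, 0, 0],
    [1, 0, 0, 0, 0]
  ]
}}

```text
time: 22.85
position: [0.6519, 0.0949, 0.1598]
tool_rot: [0.034, 3.141, -0.0]
ft_force: [-0.6, -0.2, -0.8]
grip_width: 0.594
```

Run:
```python
from h import *
st,im=snap("scene","s13",(260,140,420,280),4)
go((.652,.0967,.034),1.553,st)
```

```text
pos [0.6519 0.0949 0.1598] y-axis ang 1.549 shift cm [-0.01  0.18 12.58] t 22.85 F [-0.5833 -0.1712 -0.7632] grip 0.594 j [-0.5351  0.3995  0.4548  1.534  -0.1809  1.2499  1.4949]
spin -0.004
```

View pics/s13.png

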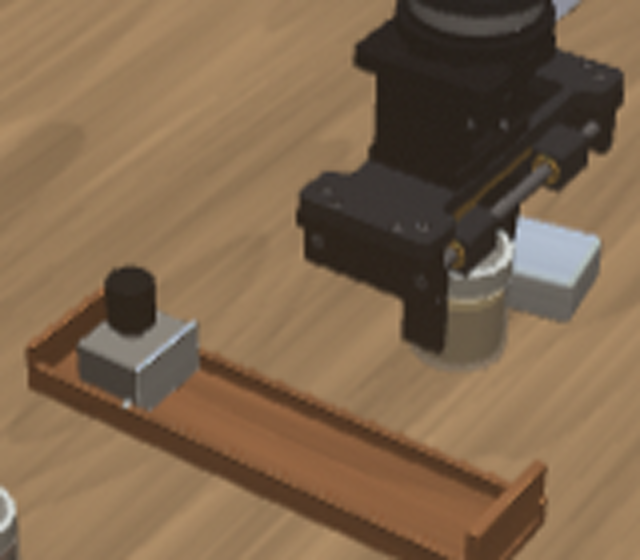

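Request:
{"op": "play_rows", "data": {
  "motion": [
    [1, 0, 0.2, 3, 0],
    [1, 0, 0, 3, 0],
    [1, 0, 0, 3, 0],
    [1, 0, 0, 1.5, 0],
    [1, 0, 0, 1, 0],
    [1, 0, 0, 0.6, 0],
    [1, 0, 0, 0.2, 0],
    [1, 0, 0, 0, 0],
    [1, 0, 0, 0, 0]
  ]
}}

```text
time: 24.02
position: [0.6525, 0.0984, 0.0372]
tool_rot: [0.031, 3.14, 0.001]
ft_force: [0.1, 0.6, -0.8]
grip_width: 0.594
```

Run:
```python
from h import *
st,im=snap("scene","s14",(320,200,420,290),7)
go((.652,.0967,.034),1.553,st)
```

```text
pos [0.6525 0.0984 0.0372] y-axis ang 1.551 shift cm [ 0.04 -0.17  0.32] t 24.02 F [ 0.1441  0.6352 -0.7644] grip 0.594 j [-0.5138  0.5161  0.4212  1.6381 -0.2368  1.037   1.5308]
spin -0.002
```

View pics/s14.png

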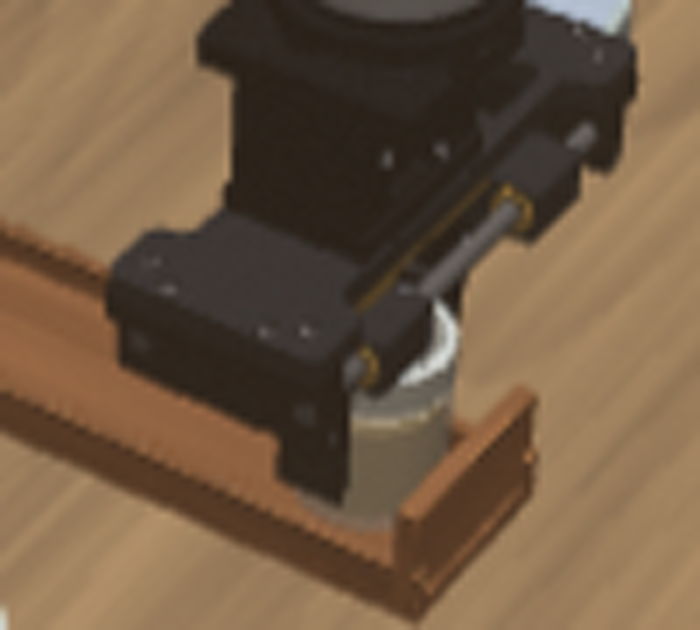

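Request:
{"op": "play_rows", "data": {
  "motion": [
    [1, 0, -0.1, 0.2, 0],
    [1, 0, 0, 0.1, 0],
    [1, 0, 0, 0, 0],
    [1, 0, 0, 0, 0],
    [0.6, 0, 0, 0, 0],
    [0.3, 0, 0, 0, 0],
    [0, 0, 0, 0, 0],
    [0, 0, 0, 0, 0],
    [0, 0, 0, -2, 0],
    [0, 0, 0, -4, 0],
    [0, 0, 0, -4, 0],
    [0, 0, 0, -3, 0],
    [0, 0, 0, 0, 0],
    [0, 0, 0, 0, 0],
    [0, 0, 0, 0, 0]
  ]
}}

```text
time: 25.95
position: [0.6512, 0.0973, 0.1623]
tool_rot: [-0.031, -3.139, 0.001]
ft_force: [1.3, -0.1, -0.4]
grip_width: 0.996
```

Run:
```python
from h import *
st,im=snap("scene","s15",(130,170,410,400),2.8)
_,im=snap("top","t15"); jars("top",im)
go((.6067,-.081,.16),1.551)
```

```text
top [448.4 332. ] [17.4 18.2] -> [ 0.3618 -0.2606]
top [389.  328.5] [18.5 19. ] -> [ 0.3728 -0.135 ]
top [422.9 289.3] [22.2 23.3] -> [ 0.4537 -0.2117]
top [473.5 288.3] [24.8 27.6] -> [ 0.4527 -0.3208]
top [368.4 284.2] [22.4 23.2] -> [ 0.4679 -0.0952]
top [472.  225.7] [21.5 25.8] -> [ 0.5892 -0.3273]
top [359.9 220.7] [21.8 22.5] -> [ 0.6067 -0.0824]
pos [0.6514 0.0972 0.1624] y-axis ang 1.551 shift cm [  4.11 -17.91   0.26] t 26.05 F [-0.0265 -0.1058  0.8215] grip 0.996 j [-0.5387  0.3989  0.4554  1.5296 -0.1802  1.257   1.4927]
spin -0.0
```

View pics/s15.png

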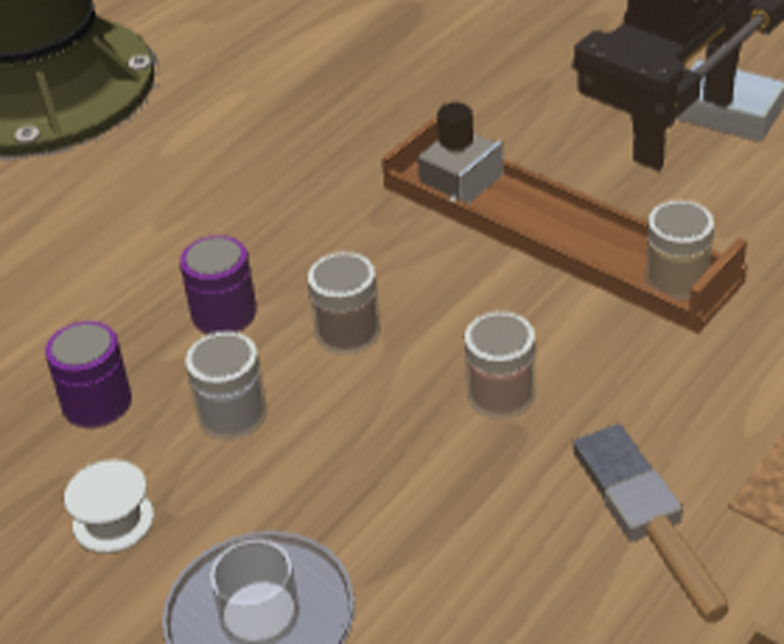

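Request:
{"op": "play_rows", "data": {
  "motion": [
    [0, 0.8, -3.5, 0, 0],
    [0, 0.8, -3.6, 0, 0],
    [0, 0.8, -3.6, 0, 0],
    [0, 0.8, -3.6, 0, 0],
    [0, 0.9, -3.6, 0, 0],
    [0, 0, 0, 3, 0],
    [0, 0, 0, 3, 0],
    [0, 0, 0, 3, 0],
    [0, 0, 0, 3, 0],
    [0, 0, 0, 1.2, 0],
    [0, 0, 0, 0, 0],
    [0, 0, 0, 0, 0],
    [1, 0, 0, 0, 0],
    [1, 0, 0, 0, 0],
    [1, 0, 0, 0, 0],
    [1, 0, 0, 0, 0],
    [1, 0, 0, 0, 0],
    [1, 0, 0, 0, 0]
  ]
}}

```text
time: 28.3
position: [0.6075, -0.0808, 0.0316]
tool_rot: [0.031, 3.141, 0.0]
ft_force: [-0.3, 0.2, 1.3]
grip_width: 0.593
```

Run:
```python
from h import *
st,im=snap("scene","s16",(130,170,410,400),2.8)
go((.598,.0977,.16),1.551)
```

```text
pos [ 0.6075 -0.0808  0.0316] y-axis ang 1.551 shift cm [  1.3   17.83 -12.84] t 28.35 F [-0.5229  0.2285  0.0622] grip 0.592 j [-0.3144  0.4456  0.4961  1.7682 -0.248   0.99    1.8291]
spin 0.0
```

View pics/s16.png

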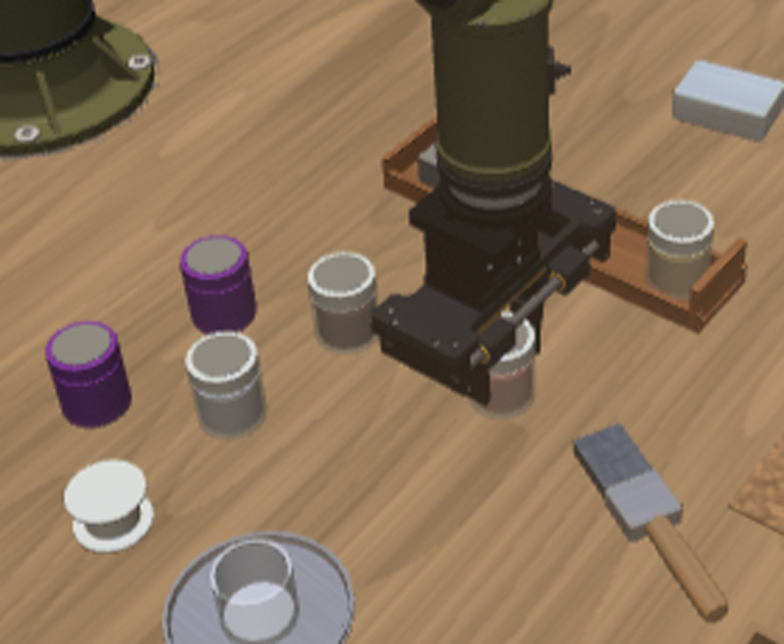

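Request:
{"op": "play_rows", "data": {
  "motion": [
    [1, 0, 0, -1.8, 0],
    [1, 0, 0, -4, 0],
    [1, 0, 0, -4, 0],
    [1, 0, 0, -3, 0],
    [1, 0.2, 3, 0, 0],
    [1, 0.2, 3, 0, 0],
    [1, 0.2, 3, 0, 0],
    [1, 0.2, 3, 0, 0],
    [1, 0.2, 3, 0, 0],
    [1, 0.3, 2.8, 0, 0],
    [1, 0, 0, 0, 0],
    [1, 0, 0, 0, 0],
    [1, 0, 0, 0, 0]
  ]
}}

```text
time: 29.98
position: [0.5983, 0.0955, 0.16]
tool_rot: [0.035, 3.141, -0.001]
ft_force: [-0.6, 0.1, -0.4]
grip_width: 0.59
```

Run:
```python
from h import *
go((.598,.0977,.0396),1.551)
```

```text
pos [0.5983 0.0955 0.16  ] y-axis ang 1.549 shift cm [ 0.04  0.22 12.04] t 29.98 F [-0.6238  0.089  -0.3982] grip 0.59 j [-0.5814  0.284   0.4523  1.6737 -0.1304  1.2135  1.4493]
spin -0.002
```

Request:
{"op": "play_rows", "data": {
  "motion": [
    [1, 0, 0.1, 3, 0],
    [1, 0, 0, 3, 0],
    [1, 0, 0, 3, 0],
    [1, 0, 0, 1.5, 0],
    [1, 0, 0, 0.8, 0],
    [1, 0, 0, 0.4, 0],
    [1, 0, 0, 0.2, 0],
    [1, 0, 0, 0, 0],
    [1, 0, 0, 0, 0],
    [1, 0, 0, 0, 0]
  ]
}}

```text
time: 31.22
position: [0.5982, 0.0985, 0.0409]
tool_rot: [0.031, 3.141, 0.0]
ft_force: [0.4, 0.7, -0.4]
grip_width: 0.593
```

Run:
```python
from h import *
st,im=snap("scene","s17",(300,170,420,290),5)
go((.598,.0977,.0396),1.551)
```

```text
pos [0.5982 0.0984 0.0408] y-axis ang 1.551 shift cm [ 0.01 -0.07  0.12] t 31.27 F [ 0.4622  0.7443 -1.054 ] grip 0.591 j [-0.5554  0.409   0.4231  1.778  -0.196   0.9956  1.495 ]
spin 0.0
```

View pics/s17.png

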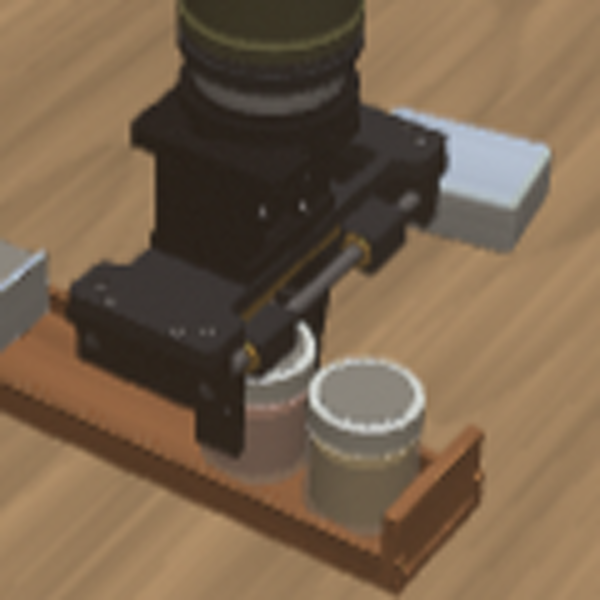

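Request:
{"op": "play_rows", "data": {
  "motion": [
    [1, 0, 0, 0.15, 0],
    [1, 0, 0, 0, 0],
    [1, 0, 0, 0, 0],
    [0.6, 0, 0, 0, 0],
    [0.3, 0, 0, 0, 0],
    [0, 0, 0, 0, 0],
    [0, 0, 0, 0, 0],
    [0, 0, 0, -2, 0],
    [0, 0, 0, -4, 0],
    [0, 0, 0, -4, 0],
    [0, 0, 0, -2, 0],
    [0, 0, 0, 0, 0],
    [0, 0, 0, 0, 0],
    [0, 0, 0, 0, 0]
  ]
}}

```text
time: 33.02
position: [0.597, 0.0982, 0.1572]
tool_rot: [-0.031, -3.139, 0.001]
ft_force: [0.1, -0.2, -0.7]
grip_width: 0.999
```

Run:
```python
from h import *
st,im=snap("scene","s18",(130,170,410,400),2.8)
_,im=snap("top","t18"); jars("top",im)
go((.4679,-.094,.03),1.551)
```

```text
top [389.5 328.6] [17.6 18. ] -> [ 0.3727 -0.1359]
top [422.9 289.3] [22.2 23.2] -> [ 0.4537 -0.2118]
top [473.5 288.3] [24.7 27.7] -> [ 0.4527 -0.3208]
top [368.4 284.2] [22.4 23.2] -> [ 0.4679 -0.0952]
top [472.  225.7] [21.6 25.6] -> [ 0.5892 -0.3272]
pos [0.5973 0.0983 0.1577] y-axis ang 1.551 shift cm [ 12.53 -19.47  12.81] t 33.12 F [-0.2213 -0.2803  0.1996] grip 0.998 j [-0.5854  0.2869  0.4521  1.675  -0.132   1.2123  1.4483]
spin 0.0
```

View pics/s18.png

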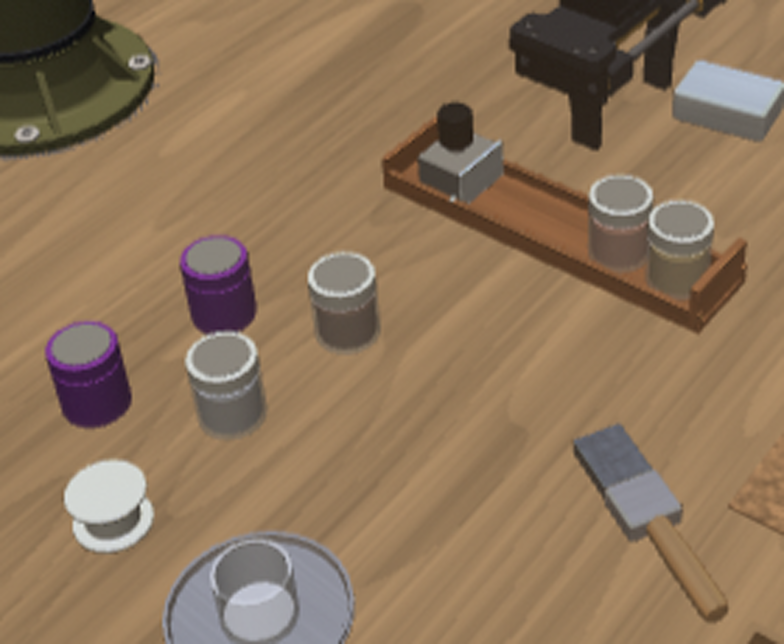

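Request:
{"op": "play_rows", "data": {
  "motion": [
    [0, 1.5, -2.4, 0, 0],
    [0, 1.5, -2.5, 0, 0],
    [0, 1.5, -2.5, 0, 0],
    [0, 1.6, -2.5, 0, 0],
    [0, 1.6, -2.5, 0, 0],
    [0, 1.6, -2.4, 0, 0],
    [0, 1.6, -2.4, 0, 0],
    [0, 1.6, -2.4, 0, 0],
    [0, 0, 0, 3, 0],
    [0, 0, 0, 3, 0],
    [0, 0, 0, 3, 0],
    [0, 0, 0, 2.5, 0],
    [0, 0, 0, 1.2, 0],
    [0, 0, 0, 0, 0],
    [0, 0, 0, 0, 0],
    [0, 0, 0, 0, 0]
  ]
}}

```text
time: 35.12
position: [0.47, -0.0952, 0.033]
tool_rot: [0.031, 3.139, 0.0]
ft_force: [-0.3, 0.1, 0.4]
grip_width: 1.004
```

Run:
```python
from h import *
st,im=snap("scene","s19",(130,170,410,400),2.8)
go((.4679,-.094,.03),1.551)
```

```text
pos [ 0.4699 -0.0951  0.0329] y-axis ang 1.551 shift cm [0.2  0.11 0.29] t 35.17 F [-0.4942 -0.0325  0.5161] grip 1.004 j [-0.4016  0.1757  0.588   2.0952 -0.1247  0.9019  1.8078]
spin 0.0
```

View pics/s19.png

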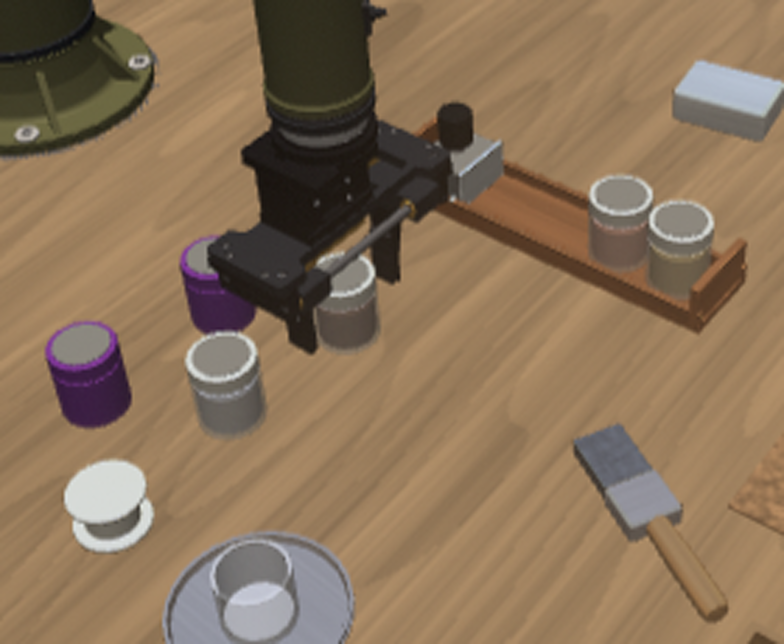

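Request:
{"op": "play_rows", "data": {
  "motion": [
    [0, 0.2, 0, 0.2, 0],
    [1, 0, 0, 0, 0],
    [1, 0, 0, 0, 0],
    [1, 0, 0, 0, 0],
    [1, 0, 0, 0, 0],
    [1, 0, 0, 0, 0],
    [1, 0, 0, 0, 0],
    [1, 0, 0, -2, 0],
    [1, 0, 0, -4, 0],
    [1, 0, 0, -4, 0],
    [1, 0, 0, -3, 0],
    [1, 0, 0, 0, 0],
    [1, 0, 0, 0, 0]
  ]
}}

```text
time: 36.8
position: [0.4665, -0.0949, 0.1592]
tool_rot: [-0.031, -3.14, -0.0]
ft_force: [-0.3, -0.5, -0.9]
grip_width: 0.591
```

Run:
```python
from h import *
go((.542,.0985,.16),1.551)
```

```text
pos [ 0.4665 -0.0949  0.1592] y-axis ang 1.551 shift cm [-7.17 19.49 -0.09] t 36.8 F [-0.2579 -0.4758 -0.8632] grip 0.591 j [-0.4475 -0.0169  0.5928  1.9795  0.0102  1.1775  1.6924]
spin 0.0
```

Request:
{"op": "play_rows", "data": {
  "motion": [
    [1, -0.9, 2.4, 0, 0],
    [1, -0.9, 2.4, 0, 0],
    [1, -0.9, 2.4, 0, 0],
    [1, -0.9, 2.4, 0, 0],
    [1, -0.9, 2.4, 0, 0],
    [1, -0.9, 2.5, 0, 0],
    [1, -0.9, 2.5, 0, 0],
    [1, -0.9, 2.4, 0, 0],
    [1, 0, 0, 0, 0],
    [1, 0, 0, 3, 0],
    [1, 0, 0, 3, 0],
    [1, 0, 0, 2, 0],
    [1, 0, 0, 0, 0],
    [1, 0, 0, 0, 0],
    [1, 0, 0, 0, 0]
  ]
}}

```text
time: 38.67
position: [0.5439, 0.0975, 0.0814]
tool_rot: [0.032, 3.139, 0.001]
ft_force: [-0.5, 0.7, 0.3]
grip_width: 0.594
```

Run:
```python
from h import *
st,im=snap("scene","s20",(280,170,420,290),5)
go((.542,.0985,.039),1.551)
```

```text
pos [0.5438 0.0976 0.0812] y-axis ang 1.551 shift cm [0.19 0.09 4.22] t 38.73 F [-0.2043 -0.6921 -0.974 ] grip 0.59 j [-0.606   0.2486  0.4306  1.8834 -0.1203  1.0326  1.4255]
spin -0.0
```

View pics/s20.png

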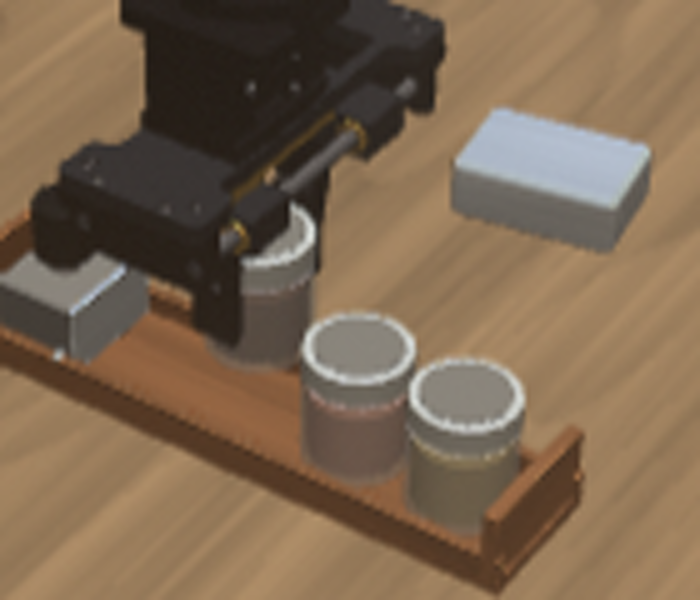

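Request:
{"op": "play_rows", "data": {
  "motion": [
    [1, 0.3, 0, 0, 0],
    [1, 0, 0.1, 1.5, 0],
    [1, 0, 0, 1.2, 0],
    [1, 0, 0, 0.8, 0],
    [1, 0, 0, 0.4, 0],
    [1, 0, 0, 0.2, 0],
    [1, 0, 0, 0, 0],
    [1, 0, 0, 0, 0],
    [1, 0, 0, 0, 0]
  ]
}}

```text
time: 39.85
position: [0.5402, 0.0986, 0.0394]
tool_rot: [0.031, 3.141, 0.001]
ft_force: [0.2, -0.7, -0.5]
grip_width: 0.596
```

Run:
```python
from h import *
st,im=snap("scene","s21",(280,170,420,290),5)
go((.542,.0985,.038),1.551)
```

```text
pos [0.5402 0.0986 0.0393] y-axis ang 1.551 shift cm [-0.18 -0.01  0.13] t 39.9 F [-0.1253  0.4498 -0.4428] grip 0.59 j [-0.597   0.2985  0.4201  1.9214 -0.1482  0.9509  1.4439]
spin 0.0
```

View pics/s21.png

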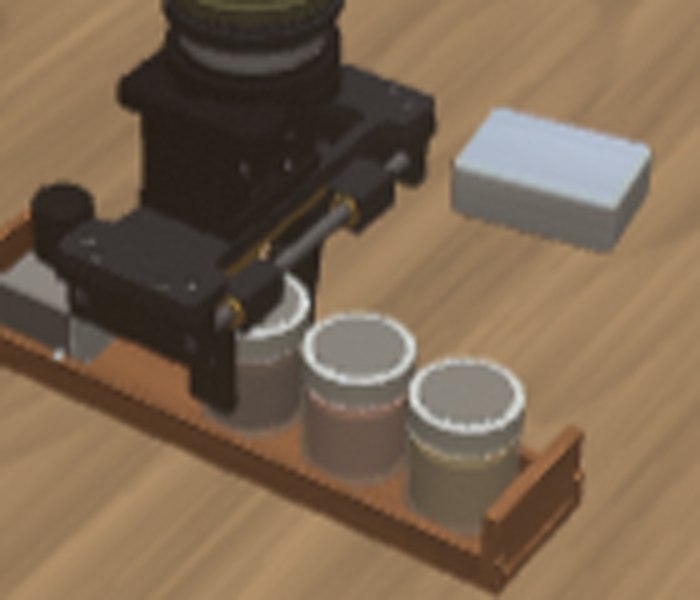

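Request:
{"op": "play_rows", "data": {
  "motion": [
    [1, 0, 0, 0.1, 0],
    [1, 0, 0, 0, 0],
    [1, -0.2, 0, 0, 0],
    [1, -0.2, 0, 0, 0],
    [1, -0.2, 0, 0, 0],
    [1, -0.1, 0, 0, 0],
    [1, 0, 0, 0, 0],
    [1, 0, 0, 0, 0]
  ]
}}

```text
time: 40.9
position: [0.5469, 0.0984, 0.0381]
tool_rot: [-0.031, -3.141, -0.0]
ft_force: [-3.2, 0.1, 2.4]
grip_width: 0.593
```

Run:
```python
from h import *
st,im=snap("scene","s22",(280,170,420,290),5)
go((.542,.0985,.038),1.551)
```

```text
pos [0.5469 0.0984 0.0381] y-axis ang 1.551 shift cm [ 0.49 -0.    0.01] t 40.95 F [-2.4549 -0.7927  1.9265] grip 0.591 j [-0.5907  0.3139  0.4193  1.9056 -0.1549  0.9536  1.4515]
spin 0.0
```

View pics/s22.png

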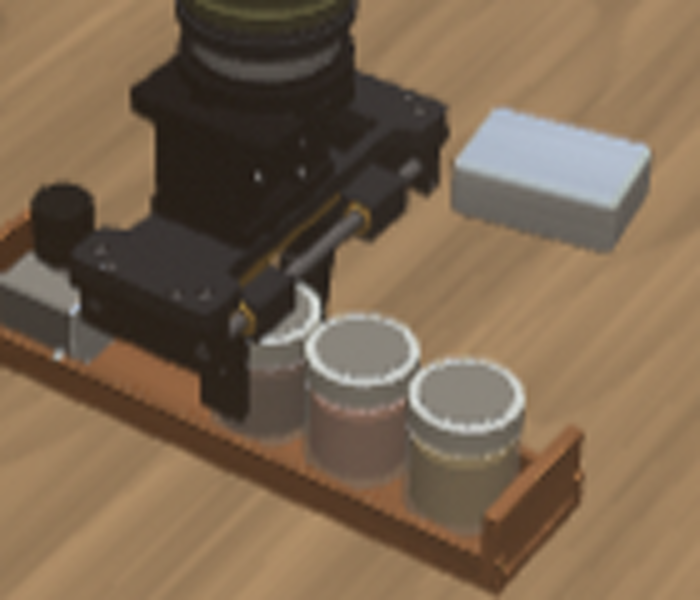

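Good: jar2 is at about x = 0.547 and there is now room for the fourth. Release, and recheck the last jar.

Request:
{"op": "play_rows", "data": {
  "motion": [
    [0.6, 0, 0, 0, 0],
    [0.3, 0, 0, 0, 0],
    [0, 0, 0, 0, 0],
    [0, 0, 0, 0, 0],
    [0, 0, 0, -2, 0],
    [0, 0, 0, -4, 0],
    [0, 0, 0, -4, 0],
    [0, 0, 0, -2, 0],
    [0, 0, 0, 0, 0],
    [0, 0, 0, 0, 0],
    [0, 0, 0, 0, 0]
  ]
}}

```text
time: 42.32
position: [0.5462, 0.0982, 0.1566]
tool_rot: [-0.031, -3.139, 0.001]
ft_force: [-0.6, 0.0, 0.3]
grip_width: 0.997
```

Run:
```python
from h import *
st,im=snap("scene","s23",(130,170,410,400),2.8)
_,im=snap("top","t23"); jars("top",im)
go((.4537,-.2105,.03),1.551)
```

```text
top [389.6 328.5] [18.5 19. ] -> [ 0.373  -0.1363]
top [422.9 289.3] [22.2 23.2] -> [ 0.4537 -0.2118]
top [473.5 288.3] [24.8 27.6] -> [ 0.4527 -0.3208]
top [472.  225.7] [21.6 25.6] -> [ 0.5892 -0.3272]
pos [0.5464 0.0983 0.157 ] y-axis ang 1.551 shift cm [  8.64 -31.04  12.73] t 42.42 F [ 0.3463 -0.1344 -0.0825] grip 1.004 j [-0.6233  0.1757  0.442   1.7989 -0.0804  1.1864  1.3942]
spin 0.0
```

View pics/s23.png

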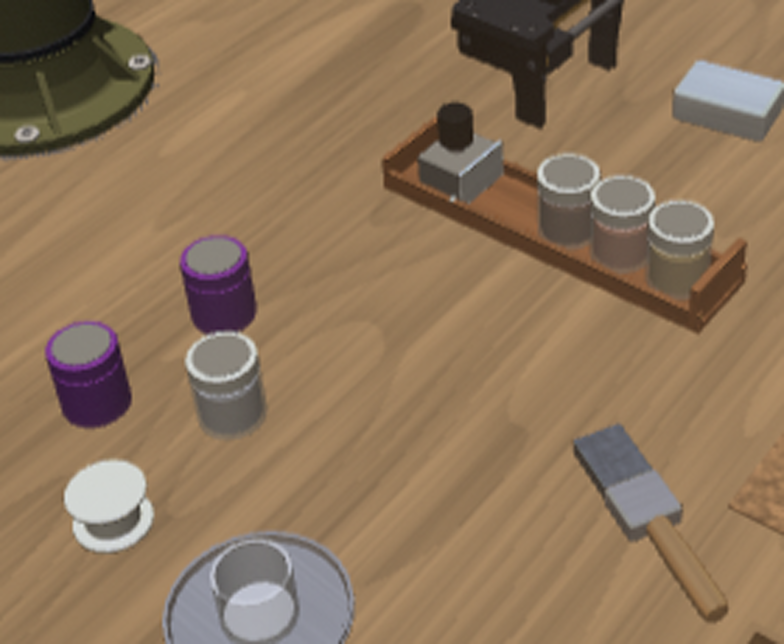

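Request:
{"op": "play_rows", "data": {
  "motion": [
    [0, 0.8, -3.1, 0, 0],
    [0, 0.9, -3.1, 0, 0],
    [0, 0.9, -3.1, 0, 0],
    [0, 0.9, -3.1, 0, 0],
    [0, 0.9, -3.1, 0, 0],
    [0, 0.9, -3.1, 0, 0],
    [0, 0.9, -3.1, 0, 0],
    [0, 0.8, -3.1, 0, 0],
    [0, 0.8, -3.1, 0, 0],
    [0, 0.8, -3.1, 0, 0],
    [0, 0, 0, 0, 0],
    [0, 0, 0, 3, 0],
    [0, 0, 0, 3, 0],
    [0, 0, 0, 3, 0],
    [0, 0, 0, 2.5, 0],
    [0, 0, 0, 1, 0],
    [0, 0, 0, 0, 0],
    [0, 0, 0, 0, 0],
    [0, 0, 0, 0, 0]
  ]
}}

```text
time: 44.8
position: [0.4557, -0.21, 0.034]
tool_rot: [0.031, 3.139, -0.0]
ft_force: [0.3, -0.9, -1.3]
grip_width: 0.998
```

Run:
```python
from h import *
st,im=snap("scene","s24",(130,170,410,400),2.8)
go((.4537,-.2105,.03),1.551)
```

```text
pos [ 0.4556 -0.21    0.0339] y-axis ang 1.551 shift cm [ 0.19 -0.06  0.39] t 44.85 F [ 0.5664  0.4531 -0.1156] grip 0.999 j [-0.2486  0.2386  0.6929  2.046  -0.1922  0.918   2.0987]
spin -0.0
```

View pics/s24.png

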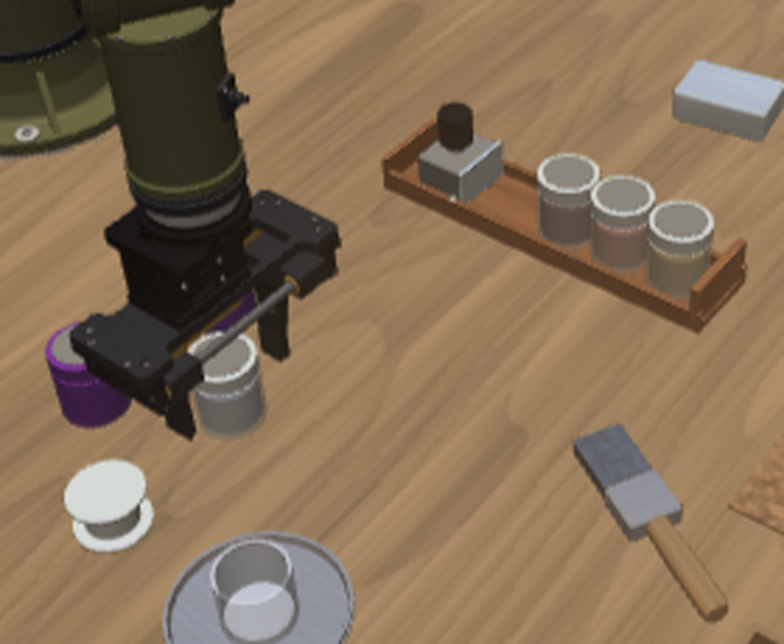

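Request:
{"op": "play_rows", "data": {
  "motion": [
    [0, 0.15, 0, 0.3, 0],
    [1, 0, 0, 0, 0],
    [1, 0, 0, 0, 0],
    [1, 0, 0, 0, 0],
    [1, 0, 0, 0, 0],
    [1, 0, 0, 0, 0],
    [1, 0, 0, 0, 0],
    [1, 0, 0, -2, 0],
    [1, 0, 0, -4, 0],
    [1, 0, 0, -4, 0],
    [1, 0, 0, -3, 0],
    [1, 0, 0, 0, 0],
    [1, 0, 0, 0, 0],
    [1, 0, 0, 0, 0]
  ]
}}

```text
time: 46.6
position: [0.4524, -0.2095, 0.1586]
tool_rot: [-0.031, -3.139, -0.001]
ft_force: [0.4, -0.4, -1.2]
grip_width: 0.594
```

Run:
```python
from h import *
go((.489,.0995,.16),1.551)
st,im=snap("scene","s25",(260,160,420,280),5)
```

```text
pos [ 0.4524 -0.2095  0.1586] y-axis ang 1.551 shift cm [-3.04 30.96 -0.14] t 46.6 F [ 0.3505 -0.3925 -1.1664] grip 0.594 j [-0.3175  0.0444  0.7215  1.9335 -0.0311  1.1775  1.9665]
spin 0.0
```

View pics/s25.png

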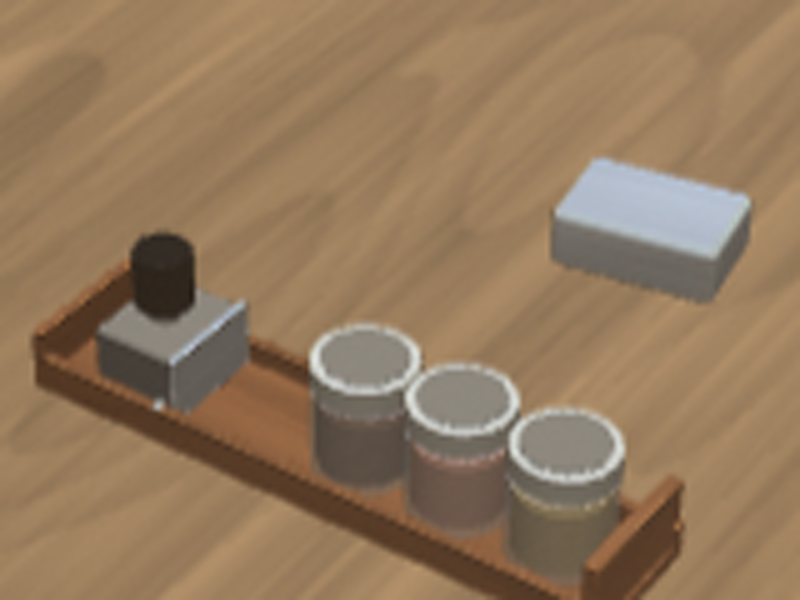

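Request:
{"op": "play_rows", "data": {
  "motion": [
    [1, -0.3, 3.1, 0, 0],
    [1, -0.3, 3.1, 0, 0],
    [1, -0.3, 3.1, 0, 0],
    [1, -0.3, 3.1, 0, 0],
    [1, -0.3, 3.1, 0, 0],
    [1, -0.3, 3.1, 0, 0],
    [1, -0.3, 3.1, 0, 0],
    [1, -0.3, 3.1, 0, 0],
    [1, -0.3, 3.1, 0, 0],
    [1, -0.3, 3.1, 0, 0],
    [1, 0, 0, 0, 0],
    [1, 0, 0, 3, 0],
    [1, 0, 0, 2, 0],
    [1, 0, 0, 0, 0],
    [1, 0, 0, 0, 0],
    [1, 0, 0, 0, 0]
  ]
}}

```text
time: 48.65
position: [0.4902, 0.0995, 0.111]
tool_rot: [0.032, 3.14, 0.001]
ft_force: [0.5, 0.1, -1.8]
grip_width: 0.59
```

Run:
```python
from h import *
go((.488,.0995,.038),1.551)
st,im=snap("scene","s26",(260,160,420,280),5)
```

```text
pos [0.4902 0.0995 0.111 ] y-axis ang 1.551 shift cm [ 0.24 -0.01  7.3 ] t 48.65 F [ 0.5231  0.1154 -1.7987] grip 0.59 j [-0.6371  0.0974  0.4052  1.9768 -0.0439  1.074   1.338 ]
spin -0.0
```

View pics/s26.png

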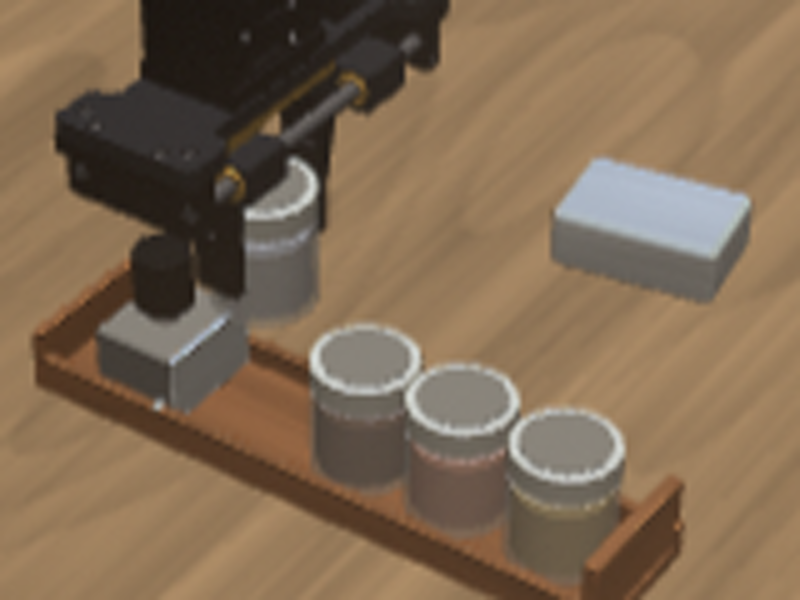

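Request:
{"op": "play_rows", "data": {
  "motion": [
    [1, 0.15, 0, 1.5, 0],
    [1, 0, 0, 2, 0],
    [1, 0, 0, 0, 0],
    [1, 0, 0, 0, 0]
  ]
}}

```text
time: 49.2
position: [0.4882, 0.0995, 0.0752]
tool_rot: [0.031, 3.141, -0.0]
ft_force: [0.6, 0.7, 0.2]
grip_width: 0.595
```

Run:
```python
from h import *
go((.488,.0995,.038),1.551)
st,im=snap("scene","s27",(260,190,360,270),7)
```

```text
pos [0.4882 0.0995 0.0752] y-axis ang 1.551 shift cm [ 0.02 -0.    3.72] t 49.2 F [0.6055 0.701  0.1917] grip 0.595 j [-0.6316  0.1408  0.4038  2.0133 -0.0655  0.9995  1.355 ]
spin -0.0
```

View pics/s27.png

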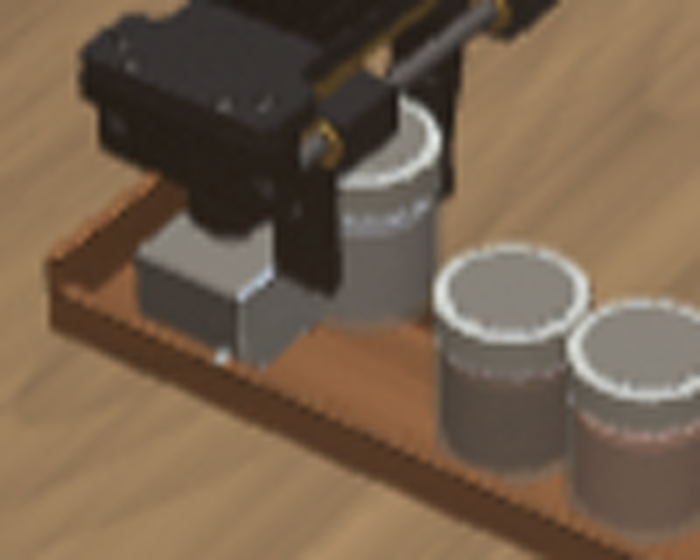

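Request:
{"op": "play_rows", "data": {
  "motion": [
    [1, -0.05, 0, 1, 0],
    [1, 0, 0, 1, 0],
    [1, 0, 0, 0.8, 0],
    [1, 0, 0, 0.5, 0],
    [1, 0, 0, 0.3, 0],
    [1, 0, 0, 0, 0],
    [1, 0, 0, 0, 0]
  ]
}}

```text
time: 50.12
position: [0.4888, 0.0997, 0.0393]
tool_rot: [0.031, 3.141, 0.0]
ft_force: [0.3, -0.6, -0.5]
grip_width: 0.596
```

Run:
```python
from h import *
go((.488,.0995,.038),1.551)
st,im=snap("scene","s28",(260,190,360,270),7)
```

```text
pos [0.4888 0.0997 0.0393] y-axis ang 1.551 shift cm [ 0.08 -0.02  0.13] t 50.12 F [ 0.2507 -0.6396 -0.4782] grip 0.596 j [-0.622   0.1949  0.3997  2.0399 -0.0948  0.9234  1.3792]
spin 0.0
```

View pics/s28.png

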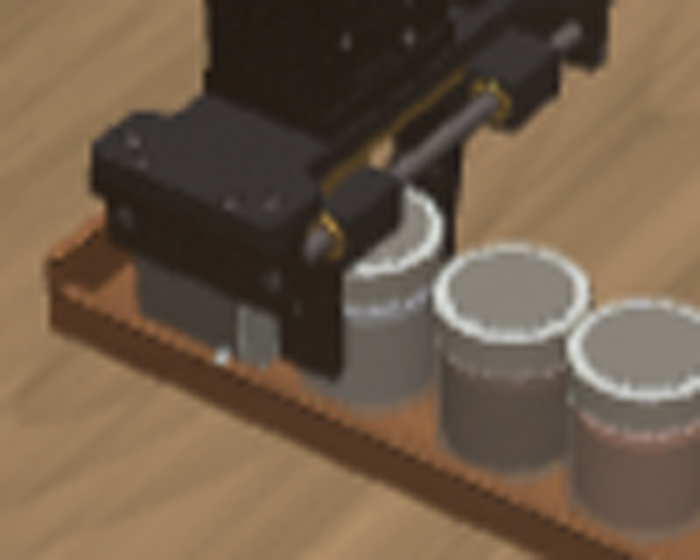

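Request:
{"op": "play_rows", "data": {
  "motion": [
    [1, 0, 0, 0.15, 0],
    [1, 0, 0, 0, 0],
    [1, -0.2, 0, 0, 0],
    [1, -0.2, 0, 0, 0],
    [1, 0, 0, 0, 0],
    [0.6, 0, 0, 0, 0],
    [0.3, 0, 0, 0, 0],
    [0, 0, 0, 0, 0],
    [0, 0, 0, 0, 0],
    [0, 0, 0, -2, 0],
    [0, 0, 0, -4, 0],
    [0, 0, 0, -4, 0],
    [0, 0, 0, -2, 0],
    [0, 0, 0, 0, 0],
    [0, 0, 0, 0, 0],
    [0, 0, 0, 0, 0]
  ]
}}

```text
time: 52.18
position: [0.4917, 0.0992, 0.1561]
tool_rot: [-0.031, -3.139, 0.002]
ft_force: [0.3, -0.2, -0.2]
grip_width: 1.0
```

Run:
```python
from h import *
go((.428,.1005,.12),1.551)
st,im=snap("scene","s29",(130,170,410,400),2.8)
st,im=snap("wrist","w29")
jars("wrist",im,st)
```

```text
pos [0.4917 0.0992 0.1561] y-axis ang 1.551 shift cm [6.36 0.01 3.63] t 52.17 F [ 0.2946 -0.1623 -0.1824] grip 1.0 j [-0.6461  0.0545  0.4084  1.9213 -0.023   1.1728  1.3217]
spin -0.0
wrist [324.8 247.1] [68.5 75.1] -> [0.4931 0.0989]
wrist [333.5 193.6] [  5.  122.1] -> [0.4555 0.1055]
wrist [323.9 157.1] [68.7 85.3] -> [0.4313 0.0995]
```

View pics/s29.png

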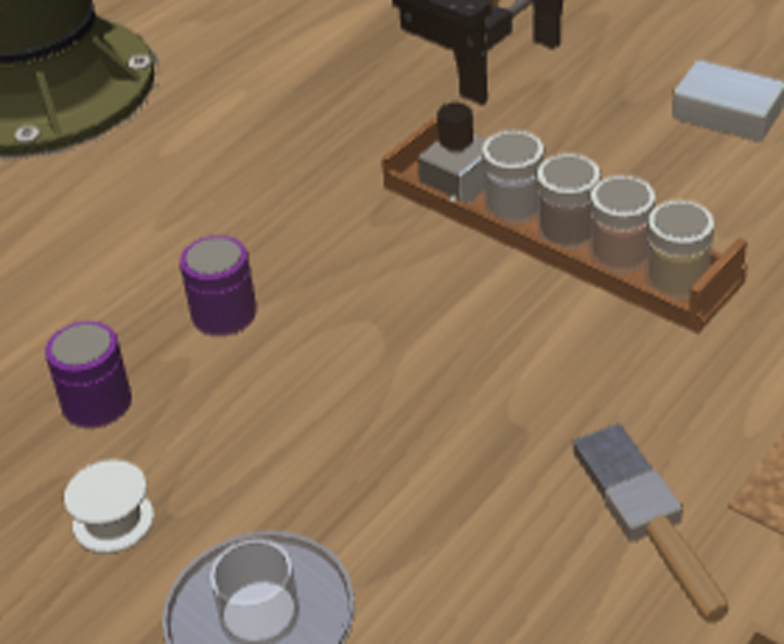

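View pics/w29.png

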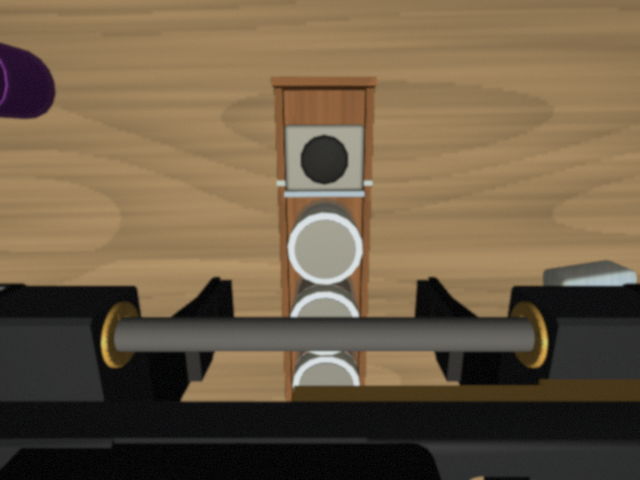

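Request:
{"op": "play_rows", "data": {
  "motion": [
    [1, 1.6, 0, 0, 0],
    [1, 1.6, 0, 0, 0],
    [1, 1.6, 0, 0, 0],
    [1, 1.6, 0, 0, 0],
    [1, 0, 0, 1.5, 0],
    [1, 0, 0, 1.5, 0],
    [1, 0, 0, 1.5, 0],
    [1, 0, 0, 1, 0],
    [1, 0, 0, 0, 0],
    [1, 0, 0, 0, 0],
    [1, 0, 0, 0, 0],
    [1, 0, 0, 0, 0]
  ],
  "force": 20
}}

```text
time: 53.78
position: [0.4289, 0.1008, 0.103]
tool_rot: [0.031, 3.141, 0.001]
ft_force: [0.5, -0.1, 0.8]
grip_width: 0.01
```

Run:
```python
from h import *
go((.428,.1005,.091),1.551)
st,im=snap("scene","s30",(260,150,360,270),5)
```

```text
pos [0.4289 0.1008 0.103 ] y-axis ang 1.551 shift cm [ 0.09 -0.04  1.2 ] t 53.77 F [ 0.5395 -0.1141  0.8116] grip 0.01 j [-0.6729 -0.0291  0.3793  2.1142  0.0121  1.0535  1.2512]
spin -0.0
```

View pics/s30.png

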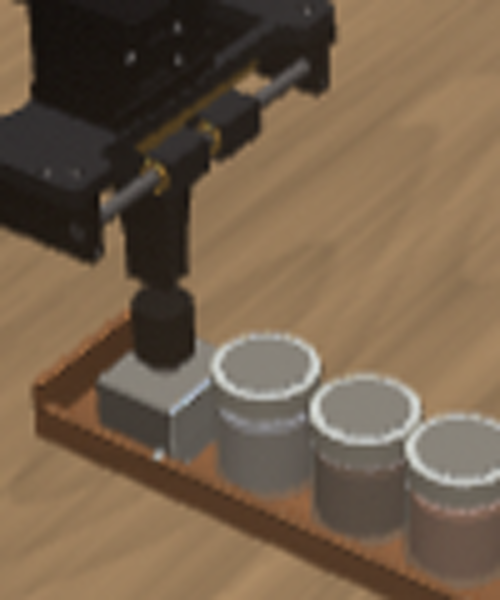

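Request:
{"op": "play_rows", "data": {
  "motion": [
    [1, 0, 0, 0.8, 0],
    [1, 0, 0, 0.5, 0],
    [1, 0, 0, 0.5, 0],
    [1, 0, 0, 0.4, 0],
    [1, 0, 0, 0, 0],
    [1, 0, 0, 0, 0]
  ]
}}

```text
time: 54.58
position: [0.4287, 0.1008, 0.0841]
tool_rot: [-0.031, -3.14, -0.002]
ft_force: [-12.8, -4.1, 33.0]
grip_width: 0.004
```

Request:
{"op": "play_rows", "data": {
  "motion": [
    [1, 0, 0, -1.5, 0],
    [1, 0, 0, -4, 0],
    [1, 0, 0, -4, 0],
    [1, 0, 0, -3, 0],
    [1, 0, 0, 0, 0],
    [1, 0, 0, 0, 0],
    [1, 0, 0, 0, 0],
    [1, 0, 0, 0, 0],
    [1, 0, 0, 0, 0],
    [1, 0, 0, 0, 0]
  ]
}}

```text
time: 55.82
position: [0.4285, 0.1007, 0.2054]
tool_rot: [-0.031, -3.141, 0.0]
ft_force: [-0.5, -0.1, -1.0]
grip_width: 0.004
```

Run:
```python
from h import *
go((.428,.1005,.2),1.551)
st,im=snap("scene","s31",(130,170,410,400),2.8)
_,im=snap("top","t31",(230,170,330,350),3.3)
```

```text
pos [0.4285 0.1007 0.2054] y-axis ang 1.551 shift cm [ 0.05 -0.02  0.54] t 55.83 F [-0.457  -0.1223 -0.9775] grip 0.004 j [-0.6821 -0.1347  0.3618  1.9867  0.0497  1.2815  1.2135]
spin 0.0
```

View pics/s31.png

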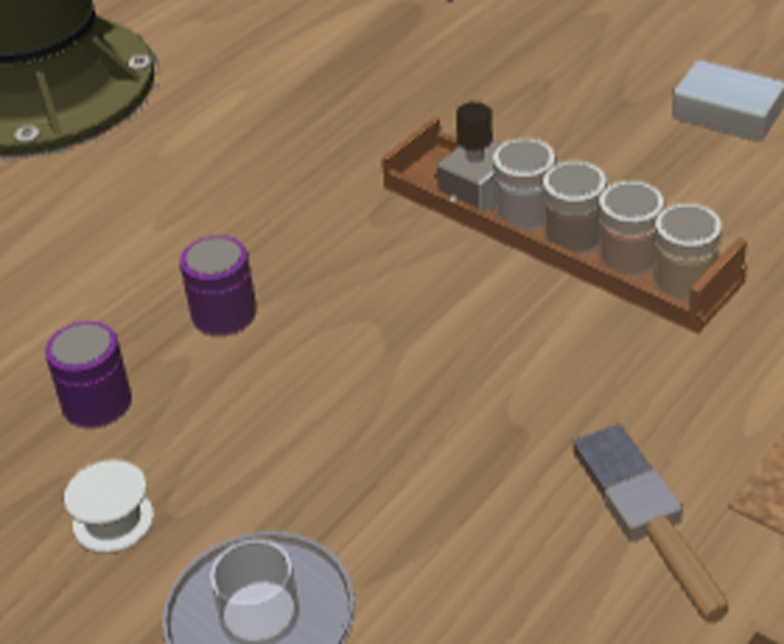

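View pics/t31.png

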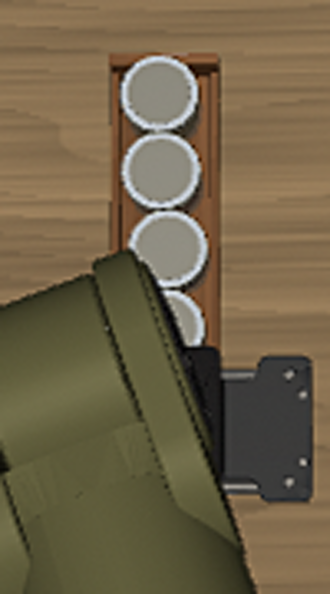

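Request:
{"op": "play_rows", "data": {
  "motion": [
    [1, 0, 0, 0, 0],
    [1, 0, 0, 0, 0],
    [1, 0, 0, 0, 0],
    [1, 0, 0, 0, 0],
    [1, 2, -4, -3, 0],
    [1, 0, -5, 0, 0],
    [1, 0, -5, 0, 0],
    [1, 0, -5, 0, 0],
    [1, 0, -5, 0, 0],
    [1, 0, 0, 0, 0],
    [1, 0, 0, 0, 0]
  ]
}}

```text
time: 57.3
position: [0.4038, -0.1382, 0.2355]
tool_rot: [0.031, 3.141, 0.001]
ft_force: [0.4, 1.2, 0.1]
grip_width: 0.004
```

Run:
```python
from h import *
st,im=snap("scene","s32",(260,190,410,300),5)
_,im=snap("top","t32",(230,170,330,350),3.3)
jars("top",im)
_,im=snap("top","t33")
```

```text
top [388.1 334.5] [ 6.1 15.3] -> [ 0.3605 -0.1324]
top [380.9 328. ] [ 0.  16.3] -> [ 0.3745 -0.1179]
top [278.7 294.6] [21.3 27.1] -> [0.4512 0.0973]
top [283.7 282.5] [0. 1.] -> [0.4766 0.086 ]
top [279.3 268.9] [22.6 23.1] -> [0.5061 0.0949]
top [280.3 244.9] [22.4 22.9] -> [0.5581 0.0919]
top [471.9 225.7] [21.6 25.6] -> [ 0.5892 -0.3271]
top [278.1 209.6] [22.9 50. ] -> [0.636  0.0956]
```

View pics/s32.png

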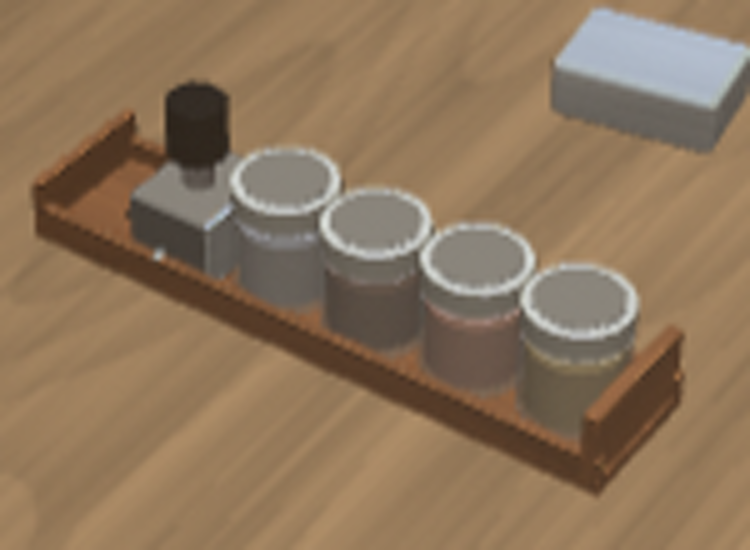

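View pics/t33.png

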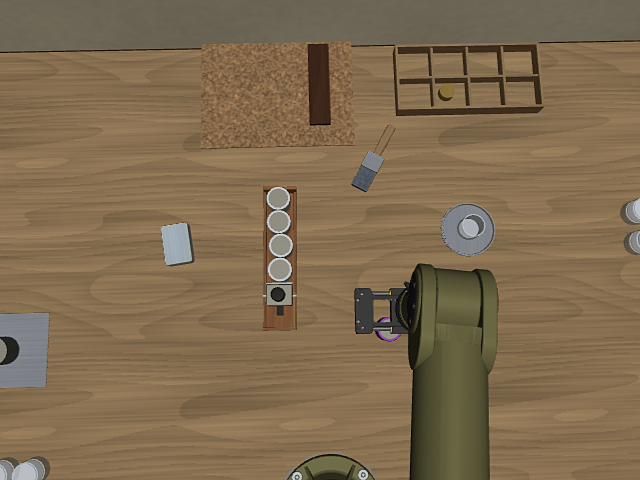

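View pics/t32.png

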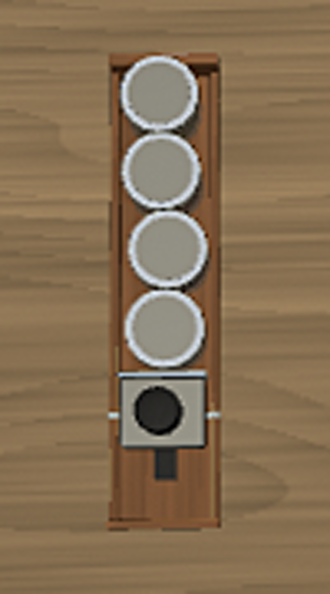

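Run:
```python
from bench import ticket
print(ticket.close_job())
```

```text
the job is handed in; nothing more can be done
None
```

The rack is refilled and the job is handed in; it finished at about 57 s of the 210 s allowed.

**What I did:**
1. I pulled the follower back to the white line by the knob and pushed the knob once to lock it. It held when I let go.
2. I moved the open jar into the steel dish.
3. I stood all four clear lidded jars upright in the rack.
4. I pushed the knob again to release the follower.

**Last checks, from the scene and top pictures:**
- **Row:** the knob is up and the follower's face touches the last jar. Jar spacing is about 52 mm, so the row has no gaps, and it ends at the stop to within about 3 mm, the limit of my measurement.
- **Open jar:** it stands wholly inside the dish rim.
- **Left alone:** the spool, brush, tin and purple jars showed no change in the pictures. At hand-in the arm stood clear of everything.

**What disagreed:** at the start, the wrist and top cameras differed by about 5 mm in y at the rack. I settled it by where the gripper centred on the knob. No check failed.

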